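# Tip the weighed carrot sample into the homogeniser's beaker

### The job

Take the weighed scoop of carrot pieces off the balance and tip all of them into the beaker under the raised homogeniser, keeping the scoop's lip low over the beaker's mouth until every piece is in. Do not spill any, shove the beaker, hit the homogeniser or disturb the bottles and vials. Then set the empty scoop gently back on the balance pan, standing flat as before, and let go.

Things in the scene. Friction and masses are not known exactly. Their poses are not given: they have to be found in the camera images.
- scoop: steel weighing scoop: open tray 130 mm long, 96 mm wide at the closed rear, 70 mm at the open front lip; sides 26 mm high, rear 32 mm, all 2.5 mm thick; some 200 g. Origin: middle of the floor's underside; x to the lip, z up. It stands flat on the pan, lip to far left, handle to near right. Friction, which varies, holds the pieces: they slide at 25 to 45 degrees lip down, a few later
- handle (a point): middle of the scoop's handle, in the scoop's frame at (-110.5, 0, 31) mm, axes as the scoop's. A bar 16 mm wide along y with flat parallel sides, 20 mm high, 80 mm long, running from the rear wall backwards and up at 15 degrees; free all round, 35 mm or more clear of what is below. Grip it firmly (80 N or more) lest the scoop turn in the fingers
- lip (a point): middle of the scoop's open front edge, on the floor's upper face; in the scoop's frame at (65, 0, 2.5) mm
- scoop_floor (a point): middle of the upper face of the scoop's floor, in the scoop's frame at (0, 0, 2.5) mm
- balance: white precision balance with a square steel pan, fixed, 255 mm deep, 196 mm wide; origin on the bench right under the pan's centre, x from its keys and display (on the robot's side) to its rear, z up. It stands to the right of the robot's middle, turned a little, the homogeniser to the left
- pan (a point): centre of the balance pan's top, 82 mm above the bench; the pan is 150 by 150 mm, its highest part; the keys in front of it are 50 mm high at most
- homogeniser: fixed stand: base plate 300 by 200 mm, 14 mm high; column 16 mm thick, 714 mm high, 150 mm behind (+x) the beaker's place; straight above that place a shaft 19 mm thick, its tip 222 mm above the bench, up to 405 mm, then a round motor 66 mm across to 640 mm. Origin on the bench under the beaker's place, z up. Open towards the robot; no room for a gripper over the beaker
- beaker: loose glass beaker standing on the homogeniser's base plate under the shaft, outside 98 mm across, 135 mm high, wall 3 mm, 260 g; origin at the centre of its underside, z up
- rim (a point): centre of the beaker's mouth at the height of its rim, 135 mm above its underside (149 mm above the bench); axes as the beaker's
- carrot_a: carrot slice lying flat in the scoop, a disc 29 mm across and 17 mm thick, about 11 g; origin at its middle, z along the disc's axis
- carrot_b: carrot slice lying flat in the scoop, a disc 27 mm across and 19 mm thick, about 11 g; origin at its middle, z along the disc's axis
- carrot_c: half-round carrot piece in the scoop, 35 mm long, 17.5 mm deep and 22 mm high, about 11 g; origin at its middle
- carrot_d: half-round carrot piece in the scoop, 33 mm long, 16.5 mm deep and 24 mm high, about 11 g; origin at its middle
- carrot_e: half-round carrot piece in the scoop, 34 mm long, 17 mm deep and 21 mm high, about 11 g; origin at its middle
- buffer_bottle: bystander: glass jar with a white cap, 68 mm across, 135 mm high, at the back between balance and homogeniser; origin at the centre of its underside
- vial_a: bystander: amber vial with white cap, 27 mm across, 56 mm high; origin at the centre of its underside
- vial_b: bystander: a second vial of the same kind
- wash_bottle: bystander: white wash bottle with a red nozzle, 74 mm across, 212 mm high, at the left side; origin at the centre of its underside

How it is judged (in metres and radians):
On the way, in this order (a step that is already met when the one before it is completed fails the run):
1. the scoop's lip is over the beaker's mouth (within 55 mm of its axis, no more than 55 mm above the rim) with all five pieces still in the scoop (horizontal distance between lip and rim below 0.055 m and z of lip in the frame of rim between -0.03 and 0.055 m and distance between each of carrot_a, carrot_b, carrot_c, carrot_d, carrot_e and scoop_floor below 0.08 m), for 0.1 s.
2. all five pieces are in the beaker while the lip is still low over its mouth (within 70 mm of the axis, no more than 80 mm above the rim) (z of carrot_a in the frame of beaker between 0 and 0.11 m and horizontal distance between each of carrot_a, carrot_b, carrot_c, carrot_d, carrot_e and rim below 0.047 m and z of carrot_b in the frame of beaker between 0 and 0.11 m and z of carrot_c in the frame of beaker between 0 and 0.11 m and z of carrot_d in the frame of beaker between 0 and 0.11 m and z of carrot_e in the frame of beaker between 0 and 0.11 m and horizontal distance between lip and rim below 0.07 m and z of lip in the frame of rim between -0.03 and 0.08 m), for 0.1 s.
At the end, for the whole second after the job is handed in: All five pieces rest in the beaker, which stands upright (3 degrees) within 40 mm of its place on the homogeniser's base. The scoop is let go and at rest flat on the pan (3 degrees, underside within 4 mm of it), its floor's middle within 35 mm of the pan's centre (z of carrot_a in the frame of beaker between 0 and 0.11 m and horizontal distance between each of carrot_a, carrot_b, carrot_c, carrot_d, carrot_e and rim below 0.047 m and z of carrot_b in the frame of beaker between 0 and 0.11 m and z of carrot_c in the frame of beaker between 0 and 0.11 m and z of carrot_d in the frame of beaker between 0 and 0.11 m and z of carrot_e in the frame of beaker between 0 and 0.11 m and linear speed of each of carrot_a, carrot_b, carrot_c, carrot_d, carrot_e, beaker, scoop below 0.02 m/s and angle between each of beaker, scoop's own z axis and vertical below 0.05 rad and horizontal distance between beaker and homogeniser below 0.04 m and horizontal distance between scoop_floor and pan below 0.035 m and z of scoop in the frame of pan below 0.004 m and contact force between the fingers and scoop below 0.2 N); the robot touches nothing.
It fails at once if the beaker is shoved more than 20 mm or tipped more than 15 degrees (distance of beaker from where it was at the start of the episode above 0.02 m or angle between beaker's own z axis and vertical above 0.26 rad).
It fails at once if the scoop or the arm hits the homogeniser (more than 3 N) (contact force between any of scoop, the arm, the fingers and homogeniser above 3 N).
It fails at once if the scoop is banged or pressed on the balance with more than 20 N (contact force between scoop and balance above 20 N).
It fails at once if a bottle or vial is moved more than 30 mm (distance of any of buffer_bottle, vial_a, vial_b, wash_bottle from where it was at the start of the episode above 0.03 m).
It also fails if it takes over 58 s, if anything falls off the work surface, if the arm or the gripper's body presses on something with over 40 N, if the wrist force passes 120 N, or if a joint passes its speed limit or range.

### The arm

A 6-joint arm with a two-finger parallel gripper is mounted at the origin on the work surface. World frame = base frame: x ahead of the robot, y to its left, z up, the work surface at z = 0. Lengths are in mm, angles in rad, forces in N, time in s.
With the tool pointing down it reaches from about 400 to 925 mm from the base axis. Payload 12.5 kg.
Tool frame: the origin (TCP) lies midway between the tips of the shut fingers; the grasp point (between the pads) lies 19 mm behind it; z points along the fingers, y is the line along which they close (so a half turn about z gives the same grasp; the last joint's range is limited). The gripper opens to 95 mm and grips with 3 to 60 N. Pads are 20 mm wide; open, the fingers measure 119 mm over their backs; the gripper's body (75 mm by 180 mm) begins 59 mm behind the grasp point.
Start: joints at [-1.359, 0.491, 1.559, -0, 1.092, -0.106], TCP at [195.322, -593.714, 214.661] pointing down, gripper open.
Joint ranges: [-3.1, 3.1], [-0.84, 2.19], [0.05, 2.79], [-1.13, 4.28], [0.06, 2.93], [-2.69, 2.69]. Speed limits (rad/s): [2.22, 2.22, 2.79, 3.14, 3.14, 3.14].

### API

Orientations are given as [roll, pitch, yaw] about the fixed x, y, z axes, in that order (R = Rz(yaw) Ry(pitch) Rx(roll)).
In Python, from cell import readout, eyes, env gives the robot as it stands.
- The arm moves only by the tool move_arm, never from a script. Its argument "plan" is a list of rows, each a list of 3 entries, a list of its own where there are three numbers: the turn, a rotation vector about the tool's x, y, z in degrees, then the shift along the tool's x, y, z in m, then the gripper command: -1 is shut, 1 is fully open, values between are in proportion. In form: [[[ax, ay, az], [x, y, z], jaw], ...]. A call has 1 to 5 rows; each row is the pose to reach, as a shift and turn from the pose commanded when the call began, along the tool's axes at that moment; what a row does not reach only later rows make up. A row lasts 1/8 s, in which the tool goes at most 62.5 mm and 10.7 degrees, less where a joint would pass 70% of its speed; a pose out of reach is approached as far as the arm can. A call with a gripper value outside its range is refused whole. The fingers move at their own pace and stop on an object; the grip force is fixed at half the most. Time passes only in rows, so rows that repeat a pose let the fingers close. It gives the time, the measured TCP pose, the force, the opening and the grip force at its end, in the units of the state.
- readout.state(): the state, without advancing time (a new reading comes with each control period).
- eyes.read_camera(name): name is "side" or "top" or "wrist"; returns a dict with "img" (384x512x3 uint8, red, green, blue), "K" (3x3 intrinsics, pixels), "extrinsics" (4x4, takes a point from camera to world coordinates). Camera axes: x right, y up, looking along -z (the intrinsics and any distortion apply to the point x, -y, -z); pixel columns grow to the right and rows downward; lengths in mm; the calibration is good to about 2 mm. A picture is of the moment at which its call begins. There is no depth.
- env.job_done(): hands the job in; it is judged then, once.
Trained networks look in a picture, given as the dict that the camera call returned (one of the last four; its "shot" number tells which), for a name from the list of things; names that differ only in an ending like _2 or _b are one class to them, and where a whole thing is asked for, a point or a joint stands for the part that bears it (a point fixed in the world has none). Each returns a list of dicts, best first, with "score" (0 to 1); they miss things now and then, are a little off and sometimes report something else, mostly with a low value. They report only what shows in the picture. A call takes as long as a camera call.
- eyes.cut_out(picture, name): "mask" (384x512 bool, what is visible of it) and "uv" ([column, row] in pixels, amid what is visible of it).
The state is a dict: "t": time; "joints": joint angles; "qvel": joint speeds; "tau": joint torques, N m; "eef_pos": TCP position; "tcp_rot": TCP orientation; "ft_force": force on the tool from outside, world axes, zero at the start; "moment": the same for the moment, N m; "opening": opening from 0.0 (shut) to 1.0 (fully open); "grip_force": force on a finger pad.
Only numpy, scipy, OpenCV 4.12 (cv2) and the standard library are available. Lean on these libraries where they do the work, as an engineer would, in place of code of your own. Each camera call takes 0.05 s, during which the arm holds its last target. There are 200 camera calls.

## Working session

There is one attempt and no reset: what is moved stays moved. The work goes in short steps, Python scripts to look and compute and a tool call to move; the robot and the scene stay as the last step left them, time stands still between calls to the robot, and variables do not carry over. Pictures are saved under pics/ and viewed, at most 10 in all, crops included, and the job is handed in when it is done.

Besides the shell and the picture viewer there is one more tool, called after "Emit:" as name([rows], argument=value, ...), one row to a line, values as JSON. move_arm: Moves the arm, as the interface text tells. Its arguments: {"type":"object","properties":{"plan":{"type":"array","items":{"type":"array"}}},"required":["plan"]}

```bash
ls; mkdir -p pics
python3 - <<'E'
from cell import readout, eyes, env
import cv2,numpy as np
s=readout.state()
print({k:np.round(v,3) for k,v in s.items()})
for n in ["side","top"]:
    p=eyes.read_camera(n)
    cv2.imwrite(f"pics/{n}0.png",p["img"][:,:,::-1])
    print(n,np.round(p["K"],1).tolist(),np.round(p["extrinsics"],3).tolist(),[k for k in p])
    for o in ["scoop","handle","beaker","balance","homogeniser","buffer_bottle","vial_a","wash_bottle","carrot_a"]:
        print(o,[(round(r["score"],2),np.round(r["uv"]).tolist(),int(r["mask"].sum())) for r in eyes.cut_out(p,o)])
E
```

```text
pics
{'t': np.float64(0.0), 'joints': array([-1.359,  0.492,  1.559,  0.   ,  1.092, -0.106]), 'qvel': array([-0.   ,  0.001,  0.   ,  0.001, -0.001,  0.001]), 'tau': array([-2.0000e-03, -6.1264e+01, -2.5818e+01,  6.9000e-02,  4.8000e-02,
       -0.0000e+00]), 'eef_pos': array([ 195.293, -593.446,  214.08 ]), 'tcp_rot': array([-3.14 , -0.   ,  0.318]), 'ft_force': array([ 0.532, -0.319,  0.383]), 'moment': array([-0.036, -0.033,  0.014]), 'grip_force': np.float64(0.0), 'opening': np.float64(0.999)}
side [[359.3, 0.0, 257.9], [0.0, 359.3, 193.7], [0.0, 0.0, 1.0]] [[0.968, 0.172, -0.183, 391.901], [-0.251, 0.669, -0.699, -647.379], [0.002, 0.723, 0.691, 869.725], [0.0, 0.0, 0.0, 1.0]] ['img', 'K', 'extrinsics', 'shot']
scoop [(0.63, [283.0, 305.0], 1824)]
handle [(0.58, [284.0, 309.0], 1670), (0.24, [268.0, 327.0], 5874)]
beaker [(0.73, [226.0, 168.0], 1294)]
balance [(0.55, [268.0, 330.0], 6283)]
homogeniser [(0.85, [225.0, 99.0], 6623), (0.69, [268.0, 326.0], 6185), (0.32, [225.0, 253.0], 142)]
buffer_bottle [(0.76, [326.0, 228.0], 965)]
vial_a [(0.67, [226.0, 252.0], 147), (0.43, [2
[... 374 characters left out ...]
-1.0, 0.013, -0.015, 86.764], [-0.013, 0.142, 0.99, 1199.592], [0.0, 0.0, 0.0, 1.0]] ['img', 'K', 'extrinsics', 'shot']
scoop [(0.97, [364.0, 198.0], 1062)]
handle [(0.84, [366.0, 195.0], 957)]
beaker [(0.87, [192.0, 212.0], 931)]
balance [(0.84, [349.0, 213.0], 3438), (0.34, [373.0, 206.0], 66)]
homogeniser [(0.71, [176.0, 180.0], 7860), (0.18, [370.0, 195.0], 58)]
buffer_bottle [(0.75, [298.0, 139.0], 481), (0.71, [344.0, 216.0], 3253)]
vial_a [(0.4, [284.0, 233.0], 39), (0.35, [298.0, 139.0], 522)]
wash_bottle [(0.46, [343.0, 215.0], 3264), (0.36, [367.0, 198.0], 984)]
carrot_a [(0.54, [365.0, 184.0], 59), (0.53, [372.0, 203.0], 68), (0.39, [360.0, 208.0], 56), (0.24, [281.0, 204.0], 67)]
```

Run:
```python
import cv2
a=cv2.imread("pics/side0.png")
b=cv2.imread("pics/top0.png")
cv2.imwrite("pics/side0c.png",cv2.resize(a[130:384,180:400],None,fx=2.35,fy=2.35,interpolation=cv2.INTER_CUBIC))
cv2.imwrite("pics/top0c.png",cv2.resize(b[100:290,130:430],None,fx=2.6,fy=2.6,interpolation=cv2.INTER_CUBIC))
```

```text
(no output)
```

View pics/side0c.png

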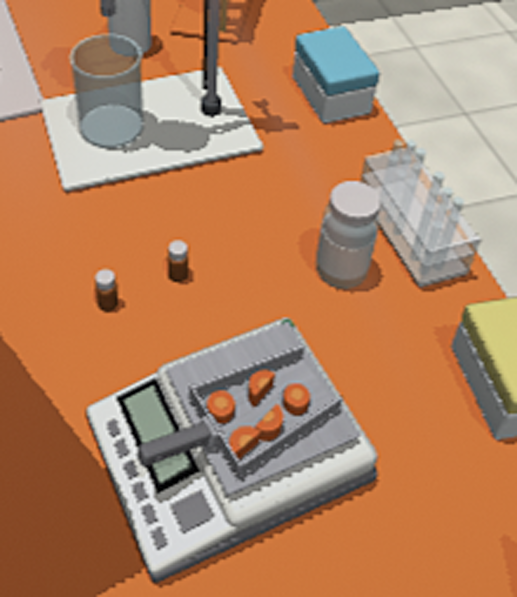

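View pics/top0c.png

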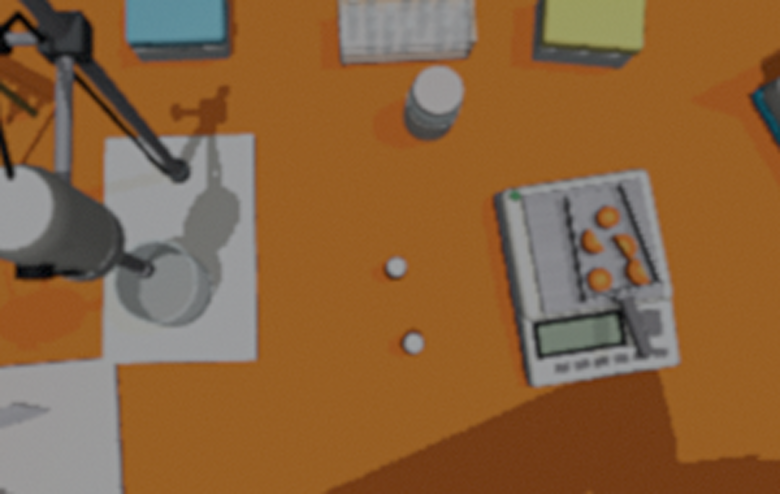

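The side crop shows the balance with the scoop, five pieces inside it, and the handle at crop (175,440). The beaker is at (108,90) and the two vials at (105,290) and (178,260). The top crop shows the beaker at (165,285), the shaft tip at about (145,268), the balance at (590,280) and the handle at (640,325). Next I fit the poses to the masks.

```bash
cat > h.py <<'E'
import numpy as np,cv2
from scipy.optimize import minimize
from scipy.spatial.transform import Rotation as R
from scipy.ndimage import binary_fill_holes
from cell import readout, eyes, env
def proj(p,X):
    E=p["extrinsics"];c=(np.asarray(X,float)-E[:3,3])@E[:3,:3]
    return np.c_[p["K"][0,0]*c[:,0]/-c[:,2]+p["K"][0,2], p["K"][1,1]*c[:,1]/c[:,2]+p["K"][1,2]]
def unproj(p,uv,z):
    E=p["extrinsics"];K=p["K"]
    d=E[:3,:3]@np.array([(uv[0]-K[0,2])/K[0,0],-(uv[1]-K[1,2])/K[1,1],-1])
    return E[:3,3]+d*(z-E[2,3])/d[2]
def box(c,s,Rm=np.eye(3)):
    g=np.array([[i,j,k] for i in(-.5,.5) for j in(-.5,.5) for k in(-.5,.5)])*s
    return g@Rm.T+c
TRAY=np.array([[-65,48,0],[-65,-48,0],[65,35,0],[65,-35,0],[-65,48,32],[-65,-48,32],[65,35,26],[65,-35,26]],float)
HAND=box(np.array([-110.5,0,31]),[80,16,20],R.from_euler('y',15,degrees=True).as_matrix())
def cyl(r,z0,z1):
    a=np.linspace(0,2*np.pi,24,endpoint=False);c=np.c_[r*np.cos(a),r*np.sin(a)]
    return np.r_[np.c_[c,0*a+z0],np.c_[c,0*a+z1]]
def sil(p,parts,up=4):
    m=np.zeros((384*up,512*up),np.uint8)
    for X in parts:
        u=(proj(p,X)+.5)*up
        cv2.fillConvexPoly(m,cv2.convexHull(u.astype(np.float32)).round().astype(np.int32),255)
    return cv2.resize(m,(512,384),interpolation=cv2.INTER_AREA)/255.
def fit(obs,parts,x0,z,steps=(10,10,.15)):
    def pose(x): 
        Rm=R.from_euler('z',x[2]).as_matrix() if len(x)>2 else np.eye(3)
        return [X@Rm.T+[x[0],x[1],z] for X in parts]
    def cost(x):
        t=0
        for p,m in obs:
            s=sil(p,pose(x));t+=1-np.minimum(s,m).sum()/np.maximum(s,m).sum()
        return t
    x0=np.array(x0,float);n=len(x0)
    S=np.vstack([x0]+[x0+np.eye(n)[i]*steps[i] for i in range(n)])
    r=minimize(cost,x0,method='Nelder-Mead',options=dict(initial_simplex=S,xatol=.02,fatol=1e-4,maxiter=150))
    return r.x,r.fun
def mask(p,name,i=0):
    return binary_fill_holes(eyes.cut_out(p,name)[i]["mask"]).astype(float)
E
cat > loc.py <<'E'
from h import *
P={n:eyes.read_camera(n) for n in("side","top")}
t,s=P["top"],P["side"]
sm={n:mask(P[n],"scoop") for n in P}
c=unproj(t,(364,198),95)
for obs in ([(t,sm["top"])],[(s,sm["side"])],[(t,sm["top"]),(s,sm["side"])]):
    best=min((fit(obs,[TRAY,HAND],[c[0]+20,c[1],y],82) for y in (.0,.3,.6)),key=lambda r:r[1]); print("scoop",np.round(best[0],3),best[1])
bm={n:mask(P[n],"beaker") for n in P}
b=unproj(t,(192,212),80)
for obs in ([(t,bm["top"])],[(s,bm["side"])],[(t,bm["top"]),(s,bm["side"])]):
    print("beaker",fit(obs,[cyl(49,0,135)],b[:2],14))
B=mask(t,"balance"),mask(s,"balance")
print("balance c",unproj(t,(349,213),60))
for nm,uv in (("buffer",(298,139)),("vialtop1",(284,233))): print(nm,unproj(t,uv,60))
# pan corners / base-plate corners picked in top crop (scale 2.6, off 130,100)
for nm,z,pts in (("pan",82,[(523,195),(640,178),(665,293),(545,318)]),("plate",14,[(105,137),(254,136),(256,359),(103,362)]),("vials",56,[(396,266),(413,343)]),("buf",135,[(436,90)])):
    q=np.array([unproj(t,(130+a/2.6,100+d/2.6),z) for a,d in pts]);print(nm,q[:,:2].round().tolist(),q.mean(0).round(1))
E
python3 loc.py
```

```text
scoop [ 584.779 -245.928    0.   ] 1.0
scoop [ 5.84691e+02 -2.43919e+02  2.45000e-01] 0.09817978037323061
scoop [ 5.84691e+02 -2.43919e+02  2.45000e-01] 1.0981797803732305
beaker (array([521.5427147, 300.2162091]), np.float64(0.12204054453980462))
beaker (array([523.95736042, 300.2486138 ]), np.float64(0.034361625290251774))
beaker (array([523.39917589, 300.40539301]), np.float64(0.17022167773756858))
balance c [ 519.02389094 -206.41845735   60.        ]
buffer [765.18273697 -41.6297564   60.        ]
vialtop1 [451.47677628   4.58667825  60.        ]
pan [[640.0, -146.0], [663.0, -292.0], [520.0, -317.0], [488.0, -170.0]] [ 577.7 -231.5   82. ]
plate [[724.0, 398.0], [728.0, 198.0], [432.0, 188.0], [426.0, 386.0]] [577.5 292.6  14. ]
vials [[551.0, 10.0], [455.0, -11.0]] [503.3  -0.7  56. ]
buf [[758.0, -32.0]] [758.  -32.3 135. ]
```

```bash
cat >> h.py <<'E'
def cur():
    s=readout.state();return np.array(s["eef_pos"]),R.from_euler('xyz',s["tcp_rot"])
def rel(pos,rot):
    p,r=cur();return np.round((r.inv()*rot).as_rotvec(degrees=True),2).tolist(),np.round(r.inv().apply(np.asarray(pos)-p)/1000,4).tolist()
def scoopR(yaw,tip): return R.from_euler('z',yaw)*R.from_euler('y',tip)   # tip>0 lip down, rad
G=np.array([-95,0,26.85])
def toolR(Rs,phi):  # phi deg below scoop horizontal
    f=np.radians(phi);z=np.array([np.cos(f),0,-np.sin(f)]);y=np.array([0,-1,0]);x=np.cross(y,z)
    return Rs*R.from_matrix(np.c_[x,y,z])
def tcp_for(org,Rs,phi,back=0,g=G):
    T=toolR(Rs,phi);return np.asarray(org)+Rs.apply(g)+T.apply([0,0,19-back]),T
E
cat > a.py <<'E'
from h import *
t=eyes.read_camera("top")
for r in eyes.cut_out(t,"scoop"): print(r["score"],np.round(r["uv"]),r["mask"].sum())
m=mask(t,"scoop")
print("top",fit([(t,m)],[TRAY,HAND],[584.7,-243.9,.245],82))
s=eyes.read_camera("side");ms=mask(s,"scoop")
print("side",fit([(s,ms)],[TRAY,HAND],[584.7,-243.9,.2],82),"both",fit([(t,m),(s,ms)],[TRAY,HAND],[584.7,-243.9,.245],82))
im=np.hstack([t["img"][150:260,290:440],s["img"][260:370,210:360]])[:,:,::-1].copy()
cv2.imwrite("pics/z.png",im)
for phi in (40,50):
  pos,T=tcp_for([584.7,-243.9,82],scoopR(.245,0),phi,100);print(phi,pos.round(1),rel(pos,T))
E
python3 a.py
```

```text
0.59 [366. 196.] 1076
top (array([ 5.81146382e+02, -2.41451249e+02,  2.51842522e-01]), np.float64(0.15080993388461184))
side (array([ 5.83696528e+02, -2.43572959e+02,  2.49405867e-01]), np.float64(0.08192682926829264)) both (array([ 5.81986133e+02, -2.42533394e+02,  2.47419877e-01]), np.float64(0.26147151353363085))
40 [ 432.3 -282.   160.9] ([-1.81, 49.98, 3.9], [0.3226, -0.2221, 0.0537])
50 [ 442.  -279.6  170.9] ([-1.45, 39.98, 4.0], [0.3325, -0.2213, 0.0437])
```

Emit:
move_arm([
  [[0,6,0.8],[0.03,-0.02,-0.02],1],
  [[0,12,1.6],[0.07,-0.05,-0.04],1],
  [[0,18,2.4],[0.12,-0.085,-0.05],1],
  [[0,24,3.2],[0.17,-0.12,-0.05],1],
  [[0,30,4],[0.2,-0.14,-0.05],1],
])

```text
t: 2.28
eef_pos: [342.7, -396.2, 265.3]
tcp_rot: [-3.122, -0.526, 0.242]
ft_force: [-0.4, -0.5, 0.3]
opening: 1.0
grip_force: 0.0
```

```bash
cat > st.py <<'E'
from h import *
s=readout.state();p,r=cur()
open("log.txt","a").write(repr((list(map(float,s["joints"])),p.tolist(),r.as_rotvec().tolist()))+"\n")
print(s["t"],np.round(s["joints"],3),p.round(1),np.round(s["tcp_rot"],3),np.round(s["ft_force"],1),s["opening"],s["grip_force"])
E
python3 st.py
python3 - <<'E'
from h import *
for phi in (40,50):
  pos,T=tcp_for([582.5,-242.8,82],scoopR(.248,0),phi,80);print(phi,pos.round(1),rel(pos,T))
E
```

```text
2.275 [-1.255  0.273  1.878  0.614  1.06  -0.257] [ 342.7 -396.2  265.3] [-3.122 -0.526  0.242] [-0.4 -0.5  0.3] 1.0001110454910134 0.0
40 [ 445.1 -277.6  148.1] ([-0.89, 19.83, -0.47], [0.0516, -0.0873, 0.1674])
50 [ 452.4 -275.7  155.6] ([-0.93, 9.83, -0.39], [0.0618, -0.0874, 0.1646])
```

Emit:
move_arm([
  [[0,3,0],[0.01,-0.02,0.03],1],
  [[0,6,0],[0.022,-0.04,0.06],1],
  [[0,9,0],[0.034,-0.06,0.085],1],
  [[0,12,0],[0.045,-0.075,0.1],1],
  [[0,14,0],[0.055,-0.087,0.11],1],
])

```text
t: 2.9
eef_pos: [419.3, -286.5, 198.0]
tcp_rot: [-3.116, -0.768, 0.234]
ft_force: [1.0, -1.1, 0.2]
opening: 1.0
grip_force: 0.0
```

```bash
cat > kin.py <<'E'
import numpy as np
from scipy.optimize import least_squares
from scipy.spatial.transform import Rotation as R
Rz=lambda a:R.from_euler('z',a);Ry=lambda a:R.from_euler('y',a)
def fk(q,k):
    a1,d1,L1,a3,L2,L3=k
    S=Rz(q[0]);r2=Ry(q[1]);r3=Ry(q[1]+q[2])
    w=np.array([a1,0,d1])+r2.apply([0,0,L1])+r3.apply([a3,0,L2])
    T=S*r3*Rz(q[3])*Ry(q[4])*Rz(q[5])
    return S.apply(w)+T.apply([0,0,L3]),T
LO=np.array([-3.1,-.84,.05,-1.13,.06,-2.69]);HI=np.array([3.1,2.19,2.79,4.28,2.93,2.69])
def ik(p,T,k,q0):
    def f(q):
        P,Q=fk(q,k);return np.r_[(P-p)/100,(Q.inv()*T).as_rotvec()*3]
    r=least_squares(f,np.clip(q0,LO+1e-3,HI-1e-3),bounds=(LO,HI));return r.x,np.abs(r.fun).max()
E
python3 st.py
python3 - <<'E'
from kin import *
L=[([-1.359,.491,1.559,0,1.092,-.106],[195.322,-593.714,214.661],R.from_euler('xyz',[-3.14159,0,.318]).as_rotvec())]+[eval(l) for l in open("log.txt")]
for q,p,r in L:
    _,T=fk(q,[0]*6);print((T.inv()*R.from_rotvec(r)).as_rotvec().round(3))
f=lambda k:np.concatenate([fk(q,k)[0]-p for q,p,r in L])
r=least_squares(f,[50,400,450,0,450,200]);print(r.x.round(1),r.fun.round(1))
f=lambda k:np.r_[np.concatenate([fk(q,k)[0]-p for q,p,r in L]),k[3]*.001,k[0]*.001]
r=least_squares(f,[50,400,450,0,450,200]);print(r.x.round(1),r.fun.round(1))
E
```

```text
2.9 [-1.118  0.342  2.162  1.126  0.859 -0.662] [ 419.3 -286.5  198. ] [-3.116 -0.768  0.234] [ 1.  -1.1  0.2] 0.999716944446649 0.0
[-0.    -0.     1.571]
[-0.    -0.     1.571]
[0.    0.    1.571]
[-60.6 334.4 571.8  29.4 479.1 380.1] [-64.9 -12.8  -3.1 -10.4  -5.2   3.8   7.    4.   -0.8]
[-60.6 334.4 571.8  29.4 479.1 380.1] [-64.9 -12.8  -3.1 -10.4  -5.2   3.8   7.    4.   -0.8   0.   -0.1]
```

```bash
sed -i 's/a1,d1,L1,a3,L2,L3=k/a1,d1,L1,a3,L2,L3,b=k/; s/\[a1,0,d1\]/[a1,b,d1]/; s/\*Rz(q\[5\])$/*Rz(q[5]+np.pi\/2)/' kin.py
cat > kfit.py <<'E'
from kin import *
L=[([-1.359,.4915,1.559,0,1.092,-.106],[195.322,-593.714,214.661],[0,0,0])]+[eval(l) for l in open("log.txt")]
f=lambda k:np.r_[np.concatenate([fk(q,k)[0]-p for q,p,r in L]),k[3]*.003,k[0]*.003,(k[2]-k[4])*.001]
r=least_squares(f,[50,400,450,0,450,200,60])
if __name__=="__main__": print(r.x.round(1),r.fun.round(1))
K=r.x
E
python3 kfit.py
```

```text
[-3.000e-01  1.967e+02  5.866e+02  4.290e+01  4.114e+02  2.714e+02
  6.620e+01] [-0.   0.  -0.1  0.1 -0.1  0.2 -0.   0.  -0.   0.1 -0.   0.2]
```

```bash
cat > feas.py <<'E'
from h import *
from kfit import *
q0=np.array([-1.118,.342,2.162,1.126,.859,-.662])
bk=np.array([523.5,300.4])
LIP=np.array([65,0,2.5])
for phi in (40,46,52):
    p,T=tcp_for([582.5,-242.8,82],scoopR(.248,0),phi);qg,e=ik(p,T,K,q0);print("GRASP",phi,qg.round(2),round(e,3))
    for yd in (40,55,70,85):
        q=qg;out=[]
        for th in (0,20,40,55,65):
            Rs=scoopR(np.radians(yd),np.radians(th))
            lip=np.r_[bk-27*np.array([np.cos(np.radians(yd)),np.sin(np.radians(yd))]),163]
            o=lip-Rs.apply(LIP);p,T=tcp_for(o,Rs,phi);q,e=ik(p,T,K,q)
            # body clearance to motor/shaft: body box points 78+ behind TCP
            pts=np.array([[x,y,z] for x in(-37.5,0,37.5) for y in(-90,0,90) for z in np.linspace(-78,-190,8)])
            w=T.apply(pts)+p;d=np.hypot(w[:,0]-bk[0],w[:,1]-bk[1]);hi=w[:,2]>400
            out.append((th,round(e,2),q.round(2).tolist(),int(min(d[hi],default=999)),int(d.min())))
        print(phi,yd);[print("   ",*o) for o in out if o[1]>.01 or o[0] in(0,65)]
E
python3 feas.py
```

```text
GRASP 40 [-0.95  0.62  2.2   1.65  0.8  -1.14] 0.0
40 40
    0 0.0 [-0.04, 0.29, 2.6, 2.21, 0.7, -1.31] 999 208
    65 0.0 [0.41, 0.38, 1.53, -0.07, 1.48, 1.3] 0 0
40 55
    0 0.0 [-0.25, 0.34, 2.45, 1.61, 0.8, -1.1] 999 208
    65 0.0 [0.4, 0.39, 1.53, -0.14, 1.45, 1.05] 0 0
40 70
    0 0.0 [-0.31, 0.42, 2.24, 1.23, 0.95, -0.96] 999 208
    65 0.0 [0.4, 0.39, 1.52, -0.19, 1.41, 0.8] 0 0
40 85
    0 0.0 [-0.29, 0.51, 2.01, 0.98, 1.13, -0.88] 999 208
    65 0.0 [0.4, 0.39, 1.52, -0.24, 1.36, 0.55] 0 0
GRASP 46 [-0.92  0.58  2.17  1.54  0.69 -0.99] 0.0
46 40
    0 0.0 [0.01, 0.23, 2.53, 2.06, 0.53, -1.09] 999 201
    65 0.0 [0.42, 0.43, 1.48, -0.1, 1.59, 1.31] 0 0
46 55
    0 0.0 [-0.2, 0.29, 2.4, 1.47, 0.69, -0.9] 999 201
    65 0.0 [0.43, 0.43, 1.48, -0.18, 1.55, 1.07] 0 0
46 70
    0 0.0 [-0.27, 0.38, 2.21, 1.13, 0.87, -0.82] 999 201
    65 0.0 [0.43, 0.42, 1.49, -0.26, 1.5, 0.84] 0 0
46 85
    0 0.0 [-0.26, 0.48, 1.99, 0.9, 1.06, -0.79] 999 201
    65 0.0 [0.44, 0.42, 1.5, -0.32, 1.42, 0.6] 0 0
GRASP 52 [-0.88  0.55  2.13  1.38  0.6  -0.79] 0.0
52 40
    0 0.0 [0.05, 0.2, 2.47, 1.78, 0.39, -0.76] 999 193
    65 0.0 [0.43, 0.47, 1.43, -0.12, 1.69, 1.32] 2 2
52 55
    0 0.0 [-0.14, 0.26, 2.35, 1.29, 0.61, -0.67] 999 193
    65 0.0 [0.45, 0.47, 1.44, -0.23, 1.65, 1.09] 2 2
52 70
    0 0.0 [-0.22, 0.35, 2.18, 1.01, 0.81, -0.66] 999 193
    65 0.0 [0.46, 0.46, 1.46, -0.32, 1.58, 0.86] 2 2
52 85
    0 0.0 [-0.22, 0.45, 1.98, 0.81, 1.0, -0.69] 999 193
    65 0.0 [0.47, 0.45, 1.48, -0.4, 1.49, 0.65] 2 2
```

```bash
sed -i 's/(40,46,52)/(22,30,36)/; s/(40,55,70,85)/(40,60,80)/; s/(0,20,40,55,65)/(0,20,40,50,55,60)/; s/ if o\[1\].*\]$/]/; s/bk-27/bk-30/' feas.py; python3 feas.py
```

```text
GRASP 22 [-1.05  0.77  2.26  1.8   1.16 -1.45] 0.0
22 40
    0 0.02 [-0.19, 0.65, 2.79, 2.31, 1.37, -1.8] 999 230
    20 0.0 [0.01, 0.11, 2.46, 1.83, 0.51, -0.8] 999 190
    40 0.0 [0.21, 0.07, 2.13, 0.44, 0.55, 0.75] 161 131
    50 0.0 [0.28, 0.12, 1.96, 0.18, 0.78, 1.04] 111 96
    55 0.0 [0.31, 0.16, 1.87, 0.11, 0.9, 1.12] 85 78
    60 0.0 [0.34, 0.21, 1.79, 0.06, 1.02, 1.18] 64 59
22 60
    0 0.0 [-0.42, 0.55, 2.48, 1.63, 1.18, -1.45] 999 230
    20 0.0 [-0.23, 0.23, 2.29, 1.28, 0.84, -0.72] 999 190
    40 0.0 [0.03, 0.15, 2.03, 0.6, 0.79, 0.16] 161 131
    50 0.0 [0.16, 0.17, 1.89, 0.31, 0.9, 0.51] 111 96
    55 0.0 [0.21, 0.2, 1.82, 0.2, 0.98, 0.63] 85 78
    60 0.0 [0.26, 0.23, 1.75, 0.11, 1.06, 0.74] 64 59
22 80
    0 0.0 [-0.4, 0.61, 2.12, 1.21, 1.3, -1.16] 999 230
    20 0.0 [-0.26, 0.37, 2.03, 0.98, 1.1, -0.72] 999 190
    40 0.0 [-0.04, 0.26, 1.87, 0.58, 1.02, -0.17] 161 131
    50 0.0 [0.09, 0.26, 1.78, 0.35, 1.05, 0.1] 111 96
    55 0.0 [0.15, 0.27, 1.73, 0.24, 1.08, 0.22] 85 78
    60 0.0 [0.22, 0.28, 1.68, 0.14, 1.13, 0.33] 64 59
GRASP 30 [-1.01  0.7   2.24  1.76  1. 
[... 1377 characters left out ...]
.65, -0.03, 1.29, 1.26] 33 33
36 60
    0 0.0 [-0.33, 0.4, 2.41, 1.51, 0.92, -1.15] 999 215
    20 0.0 [-0.1, 0.18, 2.19, 0.89, 0.72, -0.25] 236 173
    40 0.0 [0.15, 0.18, 1.92, 0.24, 0.9, 0.53] 130 114
    50 0.0 [0.25, 0.23, 1.78, 0.06, 1.08, 0.75] 84 80
    55 0.0 [0.3, 0.27, 1.71, -0.01, 1.18, 0.83] 61 61
    60 0.0 [0.34, 0.31, 1.63, -0.07, 1.28, 0.89] 33 33
36 80
    0 0.0 [-0.33, 0.5, 2.1, 1.09, 1.12, -0.97] 999 215
    20 0.0 [-0.16, 0.32, 1.97, 0.74, 0.98, -0.45] 236 173
    40 0.0 [0.08, 0.27, 1.8, 0.28, 1.03, 0.12] 130 114
    50 0.0 [0.2, 0.29, 1.7, 0.07, 1.13, 0.35] 84 80
    55 0.0 [0.26, 0.31, 1.65, -0.02, 1.19, 0.44] 61 61
    60 0.0 [0.32, 0.33, 1.6, -0.1, 1.26, 0.53] 33 33
```

```bash
cat > go.py <<'E'
import sys
from h import *
b=float(sys.argv[1]);phi=float(sys.argv[2])
pos,T=tcp_for([582.5,-242.8,82],scoopR(.248,0),phi,b);print(pos.round(1),rel(pos,T))
E
python3 go.py 80 25
```

```text
[ 436.8 -279.7  134.6] ([-0.76, 20.97, -0.75], [-0.0307, -0.0011, 0.0586])
```

Emit:
move_arm([
  [[-0.1,4,-0.1],[-0.006,0,0.01],1],
  [[-0.3,9,-0.3],[-0.012,0,0.022],1],
  [[-0.5,14,-0.5],[-0.02,-0.001,0.036],1],
  [[-0.7,18,-0.7],[-0.027,-0.001,0.05],1],
  [[-0.76,21,-0.75],[-0.031,-0.001,0.0586],1],
])

```text
t: 3.52
eef_pos: [436.3, -280.9, 134.0]
tcp_rot: [3.141, -1.136, 0.248]
ft_force: [0.4, 0.2, 0.3]
opening: 1.002
grip_force: 0.0
```

Emit:
move_arm([
  [[0,0,0],[0,0,0],1],
])

```text
t: 3.65
eef_pos: [436.1, -280.8, 133.7]
tcp_rot: [-3.137, -1.133, 0.243]
ft_force: [-0.8, -0.3, -0.5]
opening: 1.001
grip_force: 0.0
```

```bash
python3 st.py; python3 go.py 0 25
python3 - <<'E'
from h import *
p=eyes.read_camera("wrist");s=eyes.read_camera("side")
cv2.imwrite("pics/w1.png",np.hstack([cv2.resize(p["img"],(400,300)),cv2.resize(s["img"][200:384,160:405],(400,300))])[:,:,::-1])
E
```

```text
3.65 [-1.214  0.658  2.307  1.595  1.122 -1.373] [ 436.1 -280.8  133.7] [-3.137 -1.133  0.243] [-0.8 -0.3 -0.5] 1.000808317205511 0.0
[ 507.1 -261.9  100.8] ([-0.03, 0.07, -0.12], [0.0014, -0.0009, 0.0804])
```

View pics/w1.png

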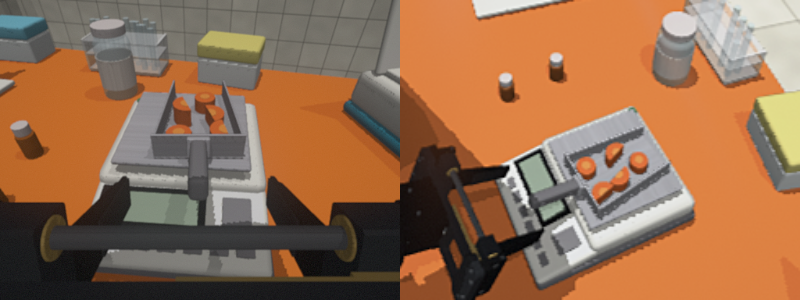

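The left half (wrist view) shows the handle at (200,170), centred between the open fingers and in line with the tool. The right half (side view) shows the gripper behind the handle, clear of the balance.

Emit:
move_arm([
  [[0,0,0],[0,0,0.02],1],
  [[0,0,0],[0.0005,-0.0005,0.04],1],
  [[0,0,0],[0.001,-0.001,0.06],1],
  [[0,0,0],[0.0014,-0.001,0.073],1],
  [[0,0,0],[0.0014,-0.001,0.08],1],
])

```text
t: 4.38
eef_pos: [507.5, -261.6, 102.6]
tcp_rot: [3.138, -1.134, 0.252]
ft_force: [-0.3, -0.9, 0.5]
opening: 1.004
grip_force: 0.0
```

Emit:
move_arm([
  [[0,0,0],[0,0,0],0.2],
  [[0,0,0],[0,0,0],-0.2],
  [[0,0,0],[0,0,0],-0.6],
  [[0,0,0],[0,0,0],-1],
  [[0,0,0],[0,0,0],-1],
])

```text
t: 5.0
eef_pos: [506.8, -261.9, 102.2]
tcp_rot: [3.14, -1.134, 0.249]
ft_force: [-0.5, -0.1, -0.2]
opening: 0.532
grip_force: 0.0
```

Emit:
move_arm([
  [[0,0,0],[0,0,0],-1],
  [[0,0,0],[0,0,0],-1],
  [[0,0,0],[0,0,0],-1],
  [[0,0,0],[0,0,0],-1],
])

```text
t: 5.5
eef_pos: [506.9, -261.8, 102.2]
tcp_rot: [3.14, -1.134, 0.249]
ft_force: [0.4, -0.5, 0.0]
opening: 0.165
grip_force: 30.0
```

```bash
python3 st.py; python3 go.py 0 25
```

```text
5.5 [-1.035  0.74   2.253  1.789  1.097 -1.411] [ 506.9 -261.8  102.2] [ 3.14  -1.134  0.249] [ 0.4 -0.5  0. ] 0.16494928064817715 29.9978569149971
[ 507.1 -261.9  100.8] ([0.02, 0.02, 0.02], [-0.0012, 0.0001, 0.0007])
```

Emit:
move_arm([
  [[0,0,0],[0.002,0,-0.001],-1],
  [[0,0,0],[0.006,0,-0.0028],-1],
  [[0,0,0],[0.012,0,-0.0056],-1],
  [[0,0,0],[0.018,0,-0.0084],-1],
  [[0,0,0],[0.018,0,-0.0084],-1],
])

```text
t: 6.12
eef_pos: [507.0, -261.8, 122.7]
tcp_rot: [3.138, -1.134, 0.252]
ft_force: [-0.5, 0.6, -2.8]
opening: 0.166
grip_force: 30.0
```

```bash
python3 st.py
cat > tilt.py <<'E'
from h import *
import sys
# fit scoop pose given grip: unknown pitch slip about tool y at grasp
def grip_pose(slip,phi=25,g=G):
    p,T=cur();gp=p-T.apply([0,0,19]);Rs=T*toolR(R.identity(),phi).inv()*R.from_euler('y',slip)
    return gp-Rs.apply(g),Rs
if __name__=="__main__":
    cams=sys.argv[1:]
    obs=[]
    for n in cams:
        p=eyes.read_camera(n)
        try: obs.append((n,p,mask(p,"scoop")))
        except IndexError: print(n,"none")
    for n,p,m in obs:
        c=[]
        for d in np.arange(-6,31,2):
            o,Rs=grip_pose(np.radians(d));s=sil(p,[Rs.apply(X)+o for X in(TRAY,HAND)])
            if n=="wrist": s=s*(m.sum()>0)
            c.append((round(1-np.minimum(s,m).sum()/np.maximum(s,m).sum(),3),int(d)))
        print(n,m.sum(),sorted(c)[:4])
    p,Rm=cur();
E
python3 tilt.py side top
python3 - <<'E'
from h import *
p=eyes.read_camera("wrist");s=eyes.read_camera("side")
cv2.imwrite("pics/w2.png",np.hstack([cv2.resize(p["img"],(400,300)),cv2.resize(s["img"][200:384,160:405],(400,300))])[:,:,::-1])
E
```

```text
6.125 [-1.035  0.691  2.249  1.762  1.086 -1.354] [ 507.  -261.8  122.7] [ 3.138 -1.134  0.252] [-0.5  0.6 -2.8] 0.166480242371038 29.998050034046173
side 2128.0 [(np.float64(0.188), 2), (np.float64(0.19), 4), (np.float64(0.196), 0), (np.float64(0.205), 6)]
top 1115.0 [(np.float64(0.284), 4), (np.float64(0.29), 2), (np.float64(0.292), 6), (np.float64(0.3), 0)]
```

View pics/w2.png

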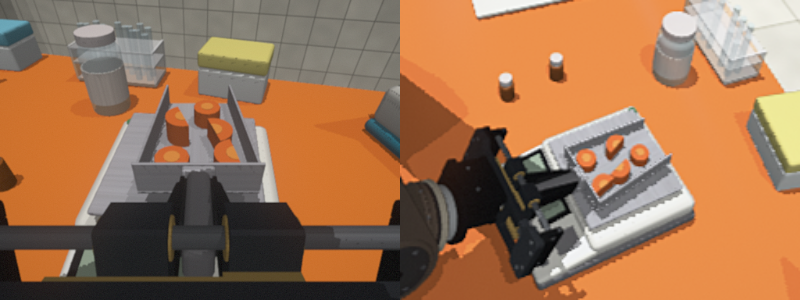

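The scoop is in the fingers and lifted clear with all five pieces in place. In the left half, the rear wall's top corners are at (134,165) and (264,165) and the front wall tips at about (168,88) and (229,85). I'll use these corners to measure slip.

Run:
```python
from h import *
from tilt import grip_pose
p=eyes.read_camera("wrist")
obs=np.array([[134,165],[264,165],[168,88],[229,85]])*1.28
for d in (-4,-2,0,2,4,6,8,10):
    o,Rs=grip_pose(np.radians(d));u=proj(p,Rs.apply(TRAY[[4,5,6,7]])+o);print(d,(u-obs).round(1).tolist())
# plan to carry: lift + target over beaker
o,Rs=grip_pose(0);print(o.round(1))
```

```text
-4 [[-6.4, -3.4], [4.9, -3.6], [-4.1, -18.2], [3.3, -14.5]]
-2 [[-5.9, -2.3], [4.5, -2.5], [-3.5, -12.1], [2.7, -8.3]]
0 [[-5.6, -1.2], [4.1, -1.4], [-3.0, -6.0], [2.1, -2.2]]
2 [[-5.2, -0.0], [3.7, -0.2], [-2.4, 0.1], [1.6, 3.8]]
4 [[-4.8, 1.2], [3.3, 1.0], [-2.0, 6.1], [1.1, 9.9]]
6 [[-4.4, 2.4], [3.0, 2.2], [-1.5, 12.1], [0.7, 15.8]]
8 [[-4.1, 3.7], [2.6, 3.5], [-1.1, 18.0], [0.3, 21.8]]
10 [[-3.8, 5.1], [2.3, 4.9], [-0.7, 23.9], [-0.1, 27.7]]
[ 582.3 -242.7  103. ]
```

```bash
cat > plan.py <<'E'
from h import *
from kfit import *
from scipy.spatial.transform import Slerp
def tp(w,phi=25): # w: ox,oy,oz,yawdeg,tipdeg
    return tcp_for(w[:3],scoopR(np.radians(w[3]),np.radians(w[4])),phi)
def calls(W,jaw=-1,q=None,n=5):
    q=np.array(readout.state()["joints"]) if q is None else q
    for a,b in zip(W[:-1],W[1:]):
        pa,Ta=tp(a);rows=[]
        for i in range(1,n+1):
            w=np.array(a)+(np.array(b)-np.array(a))*i/n
            p,T=tp(w);q2,e=ik(p,T,K,q);v=np.abs(q2-q).max()*8;q=q2
            rows.append([np.round((Ta.inv()*T).as_rotvec(degrees=True),1).tolist(),np.round(Ta.inv().apply(p-pa)/1000,4).tolist(),jaw])
        print(np.round(b,1).tolist(),"e",round(e,3),"v",round(v,2),q.round(2).tolist());print("  ",rows)
    return q
E
python3 - <<'E'
from plan import *
W=[(582.3,-242.7,103,14.3,0),(580,-235,170,16,0),(560,-130,185,27,0),(528,0,185,41,0),(495,100,185,54,0),(470,165,182,62,0)]
calls(W)
E
```

```text
[580, -235, 170, 16, 0] e 0.0 v 0.35 [-1.04, 0.54, 2.22, 1.63, 1.07, -1.14]
   [[[0.3, 0.0, -0.1], [0.0121, -0.0011, -0.0057], -1], [[0.6, 0.0, -0.3], [0.0242, -0.0023, -0.0114], -1], [[0.9, -0.0, -0.4], [0.0364, -0.0034, -0.0172], -1], [[1.2, 0.0, -0.6], [0.0485, -0.0046, -0.0229], -1], [[1.5, 0.0, -0.7], [0.0606, -0.0057, -0.0286], -1]]
[560, -130, 185, 27, 0] e 0.0 v 0.15 [-0.97, 0.48, 2.29, 1.52, 1.12, -1.15]
   [[[2.0, -0.0, -0.9], [0.0036, -0.0183, 0.0005], -1], [[4.0, -0.0, -1.9], [0.0072, -0.0366, 0.0012], -1], [[6.0, 0.0, -2.8], [0.0108, -0.0549, 0.0019], -1], [[8.0, -0.0, -3.7], [0.0145, -0.0733, 0.0028], -1], [[10.0, -0.0, -4.6], [0.0183, -0.0916, 0.0038], -1]]
[528, 0, 185, 41, 0] e 0.0 v 0.27 [-0.83, 0.46, 2.36, 1.45, 1.15, -1.22]
   [[[2.5, 0.0, -1.2], [0.0026, -0.0223, 0.0056], -1], [[5.1, 0.0, -2.4], [0.0053, -0.0446, 0.0114], -1], [[7.6, 0.0, -3.5], [0.0081, -0.0669, 0.0173], -1], [[10.2, 0.0, -4.7], [0.0109, -0.0892, 0.0235], -1], [[12.7, 0.0, -5.9], [0.0139, -0.1115, 0.0297], -1]]
[495, 100, 185, 54, 0] e 0.0 v 0.28 [-0.68, 0.45, 2.39, 1.38, 1.17, -1.24]
   [[[2.4, 0.0, -1.1], [0.0035, -0.0159, 0.0075], -1], [[4.7, 0.0, -2.2], [0.007, -0.0318, 0.015], -1], [[7.1, 0.0, -3.3], [0.0106, -0.0477, 0.0228], -1], [[9.4, 0.0, -4.4], [0.0143, -0.0637, 0.0307], -1], [[11.8, 0.0, -5.5], [0.018, -0.0796, 0.0387], -1]]
[470, 165, 182, 62, 0] e 0.0 v 0.21 [-0.56, 0.46, 2.4, 1.38, 1.17, -1.26]
   [[[1.5, 0.0, -0.7], [0.0027, -0.0095, 0.0071], -1], [[2.9, 0.0, -1.4], [0.0054, -0.019, 0.0144], -1], [[4.4, -0.0, -2.0], [0.0081, -0.0286, 0.0216], -1], [[5.8, 0.0, -2.7], [0.0108, -0.0381, 0.0289], -1], [[7.3, 0.0, -3.4], [0.0136, -0.0476, 0.0363], -1]]
```

Emit:
move_arm([
  [[0.3,0,-0.1],[0.012,-0.001,-0.006],-1],
  [[0.6,0,-0.3],[0.024,-0.002,-0.011],-1],
  [[0.9,0,-0.4],[0.036,-0.003,-0.017],-1],
  [[1.2,0,-0.6],[0.048,-0.005,-0.023],-1],
  [[1.5,0,-0.7],[0.061,-0.006,-0.029],-1],
])

```text
t: 7.1
eef_pos: [504.9, -255.8, 189.8]
tcp_rot: [-3.141, -1.134, 0.277]
ft_force: [-0.6, -0.4, -1.8]
opening: 0.173
grip_force: 30.0
```

Emit:
move_arm([
  [[2,0,-0.9],[0.004,-0.018,0.0005],-1],
  [[4,0,-1.9],[0.007,-0.037,0.001],-1],
  [[6,0,-2.8],[0.011,-0.055,0.002],-1],
  [[8,0,-3.7],[0.0145,-0.073,0.003],-1],
  [[10,0,-4.6],[0.018,-0.092,0.004],-1],
])

```text
t: 7.72
eef_pos: [490.4, -163.2, 204.2]
tcp_rot: [-3.139, -1.134, 0.47]
ft_force: [-0.7, 0.0, -2.3]
opening: 0.164
grip_force: 30.0
```

Emit:
move_arm([
  [[2.5,0,-1.2],[0.003,-0.022,0.0055],-1],
  [[5.1,0,-2.4],[0.005,-0.045,0.011],-1],
  [[7.6,0,-3.5],[0.008,-0.067,0.017],-1],
  [[10.2,0,-4.7],[0.011,-0.089,0.0235],-1],
  [[12.7,0,-5.9],[0.014,-0.1115,0.03],-1],
])

```text
t: 8.35
eef_pos: [469.6, -48.6, 204.2]
tcp_rot: [-3.14, -1.134, 0.715]
ft_force: [0.3, -0.4, -2.5]
opening: 0.167
grip_force: 30.0
```

Emit:
move_arm([
  [[2.4,0,-1.1],[0.0035,-0.016,0.0075],-1],
  [[4.7,0,-2.2],[0.007,-0.032,0.015],-1],
  [[7.1,0,-3.3],[0.0105,-0.048,0.023],-1],
  [[9.4,0,-4.4],[0.0145,-0.064,0.031],-1],
  [[11.8,0,-5.5],[0.018,-0.08,0.039],-1],
])

```text
t: 8.98
eef_pos: [449.6, 39.7, 204.1]
tcp_rot: [-3.139, -1.134, 0.941]
ft_force: [-0.3, 0.2, -2.0]
opening: 0.166
grip_force: 30.0
```

```bash
python3 st.py
python3 - <<'E'
from h import *
from tilt import grip_pose
o,Rs=grip_pose(0);print(o.round(1),Rs.as_euler('ZYX',degrees=True).round(2))
p=eyes.read_camera("wrist");s=eyes.read_camera("side")
cv2.imwrite("pics/w3.png",np.hstack([cv2.resize(p["img"],(400,300)),cv2.resize(s["img"][60:300,100:420],(400,300))])[:,:,::-1])
bm=mask(s,"beaker");print(bm.sum(),fit([(s,bm)],[cyl(49,0,135)],[523,300],14))
for d in (0,4): print(d,(proj(p,grip_pose(np.radians(d))[1].apply(TRAY[[4,5,6,7]])+grip_pose(np.radians(d))[0])/1.28).round(1).tolist())
E
```

```text
8.975 [-0.675  0.453  2.386  1.388  1.17  -1.241] [449.6  39.7 204.1] [-3.139 -1.134  0.941] [-0.3  0.2 -2. ] 0.1661370055984315 29.998057186603546
[495.3 102.7 185.3] [54.06  0.    0.06]
704.0 (array([525.90405273, 312.99377441]), np.float64(0.46831646611626265))
0 [[130.3, 164.6], [268.0, 164.6], [166.3, 83.7], [231.3, 83.6]]
4 [[130.9, 166.5], [267.4, 166.4], [167.1, 93.1], [230.6, 93.1]]
```

View pics/w3.png

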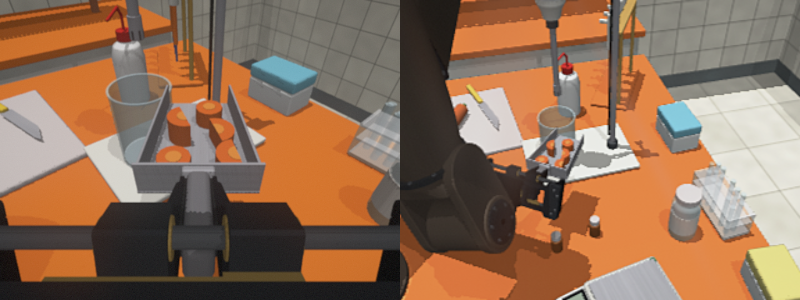

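No further slip, and all five pieces are in. The wrist half shows the beaker mouth at about (140,90), ahead and left of the lip. Next is the final approach.

```bash
cat >> plan.py <<'E'
def lipw(d,z,yaw,tip,bk=(523.5,300.4)):
    y=np.radians(yaw);l=np.r_[np.array(bk)-d*np.array([np.cos(y),np.sin(y)]),z]
    return tuple(l-scoopR(y,np.radians(tip)).apply([65,0,2.5]))+(yaw,tip)
def callsL(W,bk=(523.5,300.4),**k):  # W rows: d,z,yaw,tip ; interpolates in lip space
    q=np.array(readout.state()["joints"])
    for a,b in zip(W[:-1],W[1:]):
        pa,Ta=tp(lipw(*a,bk));rows=[]
        for i in range(1,6):
            w=lipw(*(np.array(a)+(np.array(b)-np.array(a))*i/5),bk)
            p,T=tp(w);q2,e=ik(p,T,K,q);v=np.abs(q2-q).max()*8;q=q2
            rows.append([np.round((Ta.inv()*T).as_rotvec(degrees=True),1).tolist(),np.round(Ta.inv().apply(p-pa)/1000,4).tolist(),-1])
        print(b,"e",round(e,3),"v",round(v,2));print("  ",rows)
E
python3 - <<'E'
from plan import *
print(lipw(85,180,63,0))
calls([(495.3,102.7,185.3,54,0),lipw(85,180,63,0)])
callsL([(85,180,63,0),(30,175,65,0),(30,170,65,14)])
E
```

```text
(np.float64(455.40142503906793), np.float64(166.7490213717448), np.float64(177.5), 63, 0)
[455.4, 166.7, 177.5, 63.0, 0.0] e 0.0 v 0.18 [-0.58, 0.47, 2.42, 1.36, 1.17, -1.3]
   [[[1.6, 0.0, -0.8], [0.001, -0.0115, 0.0058], -1], [[3.3, -0.0, -1.5], [0.002, -0.0231, 0.0117], -1], [[4.9, 0.0, -2.3], [0.0031, -0.0346, 0.0177], -1], [[6.5, 0.0, -3.0], [0.0042, -0.0462, 0.0238], -1], [[8.2, -0.0, -3.8], [0.0053, -0.0578, 0.0299], -1]]
(30, 175, 65, 0) e 0.0 v 0.25
   [[[0.4, -0.0, -0.2], [0.0037, 0.0015, 0.0104], -1], [[0.7, -0.0, -0.3], [0.0075, 0.0029, 0.0208], -1], [[1.1, -0.0, -0.5], [0.0112, 0.0041, 0.0312], -1], [[1.5, 0.0, -0.7], [0.015, 0.0051, 0.0416], -1], [[1.8, 0.0, -0.8], [0.0188, 0.006, 0.0521], -1]]
(30, 170, 65, 14) e 0.0 v 0.75
   [[[0.0, -2.8, -0.0], [0.0058, -0.0, -0.0016], -1], [[0.0, -5.6, 0.0], [0.0117, -0.0, -0.0029], -1], [[0.0, -8.4, -0.0], [0.0177, 0.0, -0.0039], -1], [[-0.0, -11.2, 0.0], [0.0237, -0.0, -0.0046], -1], [[-0.0, -14.0, 0.0], [0.0298, 0.0, -0.0049], -1]]
```

Emit:
move_arm([
  [[1.6,0,-0.8],[0.001,-0.0115,0.006],-1],
  [[3.3,0,-1.5],[0.002,-0.023,0.0115],-1],
  [[4.9,0,-2.3],[0.003,-0.0345,0.0175],-1],
  [[6.5,0,-3.0],[0.004,-0.046,0.024],-1],
  [[8.2,0,-3.8],[0.0053,-0.0578,0.03],-1],
])

```text
t: 9.75
eef_pos: [420.1, 97.2, 196.1]
tcp_rot: [-3.138, -1.135, 1.097]
ft_force: [-0.1, 0.6, -2.3]
opening: 0.172
grip_force: 30.0
```

Emit:
move_arm([
  [[0.4,0,-0.2],[0.0037,0.0015,0.0104],-1],
  [[0.7,0,-0.3],[0.0075,0.003,0.0208],-1],
  [[1.1,0,-0.5],[0.011,0.004,0.031],-1],
  [[1.5,0,-0.7],[0.015,0.005,0.0415],-1],
  [[1.8,0,-0.8],[0.0188,0.006,0.052],-1],
])

```text
t: 10.38
eef_pos: [451.4, 143.4, 191.3]
tcp_rot: [-3.137, -1.135, 1.129]
ft_force: [0.3, -0.0, -2.6]
opening: 0.169
grip_force: 30.0
```

```bash
python3 st.py
python3 - <<'E'
from h import *
from tilt import grip_pose
o,Rs=grip_pose(np.radians(1.5));l=o+Rs.apply([65,0,2.5]);print(o.round(1),Rs.as_euler('ZYX',degrees=True).round(2),"lip",l.round(1),np.hypot(*(l[:2]-[523.5,300.4])))
s=eyes.read_camera("side");t=eyes.read_camera("top")
cv2.imwrite("pics/w4.png",np.hstack([cv2.resize(t["img"][150:260,150:297],(400,300),interpolation=cv2.INTER_CUBIC),cv2.resize(s["img"][110:230,160:320],(400,300),interpolation=cv2.INTER_CUBIC)])[:,:,::-1])
for p,(x0,y0,k) in((t,(150,150,400/147)),(s,(160,110,2.5))):
    print("rim+lip px",((proj(p,[[523.5,300.4,149],l,o+Rs.apply([65,35,26]),o+Rs.apply([65,-35,26])])-[x0,y0])*k).round().tolist())
E
```

```text
10.375 [-0.412  0.495  2.369  1.467  1.146 -1.262] [451.4 143.4 191.3] [-3.137 -1.135  1.129] [ 0.3 -0.  -2.6] 0.16861776693472108 29.997991025447845
[484.  213.2 170. ] [64.93  1.48  0.12] lip [511.6 272.1 170.8] 30.677328844640638
rim+lip px [[104.0, 156.0], [126.0, 165.0], [106.0, 193.0], [136.0, 134.0]]
rim+lip px [[160.0, 106.0], [154.0, 107.0], [126.0, 89.0], [180.0, 95.0]]
```

View pics/w4.png

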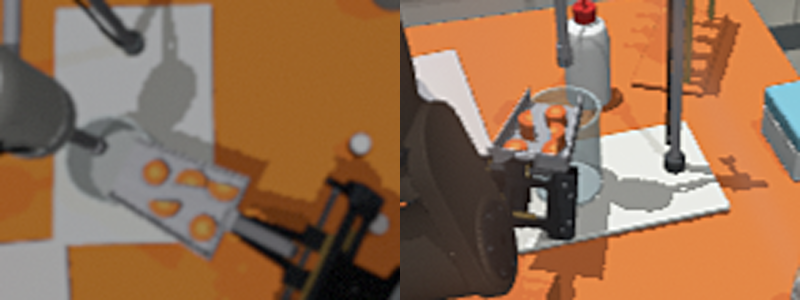

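The top half shows the lip corners at (135,125) and (105,190), inside the rim, with all pieces aboard. The side half shows the lip over the mouth at (553,105) and the shaft clear. Now I start tipping.

Run:
```python
from plan import *
callsL([(30,175,65,0),(29,169,65,16),(28,168,65,28),(27,168,65,38),(27,168,65,48)])
```

```text
(29, 169, 65, 16) e 0.0 v 0.89
   [[[0.0, -3.2, 0.0], [0.0067, -0.0, -0.0016], -1], [[0.0, -6.4, 0.0], [0.0135, -0.0, -0.0029], -1], [[-0.0, -9.6, -0.0], [0.0204, 0.0, -0.0036], -1], [[0.0, -12.8, 0.0], [0.0273, -0.0, -0.004], -1], [[0.0, -16.0, -0.0], [0.0343, 0.0, -0.0038], -1]]
(28, 168, 65, 28) e 0.0 v 0.77
   [[[-0.0, -2.4, 0.0], [0.0057, -0.0, -0.0015], -1], [[-0.0, -4.8, 0.0], [0.0115, -0.0, -0.0028], -1], [[-0.0, -7.2, 0.0], [0.0174, -0.0, -0.0038], -1], [[-0.0, -9.6, 0.0], [0.0233, 0.0, -0.0046], -1], [[-0.0, -12.0, 0.0], [0.0292, -0.0, -0.0051], -1]]
(27, 168, 65, 38) e 0.0 v 0.59
   [[[0.0, -2.0, 0.0], [0.0049, -0.0, -0.0014], -1], [[0.0, -4.0, 0.0], [0.0099, 0.0, -0.0026], -1], [[0.0, -6.0, -0.0], [0.015, 0.0, -0.0037], -1], [[0.0, -8.0, -0.0], [0.0201, 0.0, -0.0045], -1], [[0.0, -10.0, -0.0], [0.0252, 0.0, -0.0052], -1]]
(27, 168, 65, 48) e 0.0 v 0.46
   [[[0.0, -2.0, -0.0], [0.0048, -0.0, -0.0015], -1], [[0.0, -4.0, 0.0], [0.0096, 0.0, -0.0028], -1], [[0.0, -6.0, 0.0], [0.0145, 0.0, -0.004], -1], [[0.0, -8.0, 0.0], [0.0194, 0.0, -0.005], -1], [[0.0, -10.0, 0.0], [0.0244, 0.0, -0.0058], -1]]
```

Emit:
move_arm([
  [[0,-3.2,0],[0.0067,0,-0.0016],-1],
  [[0,-6.4,0],[0.0135,0,-0.003],-1],
  [[0,-9.6,0],[0.0204,0,-0.0036],-1],
  [[0,-12.8,0],[0.0273,0,-0.004],-1],
  [[0,-16,0],[0.0343,0,-0.0038],-1],
])

```text
t: 11.1
eef_pos: [455.4, 152.7, 224.3]
tcp_rot: [-3.138, -0.854, 1.13]
ft_force: [0.7, -1.1, -3.0]
opening: 0.17
grip_force: 30.0
```

Emit:
move_arm([
  [[0,-2.4,0],[0.0057,0,-0.0015],-1],
  [[0,-4.8,0],[0.0115,0,-0.0028],-1],
  [[0,-7.2,0],[0.0174,0,-0.0038],-1],
  [[0,-9.6,0],[0.0233,0,-0.0046],-1],
  [[0,-12,0],[0.0292,0,-0.005],-1],
])

```text
t: 11.72
eef_pos: [461.7, 166.6, 249.4]
tcp_rot: [-3.138, -0.644, 1.131]
ft_force: [-0.3, 0.1, -3.4]
opening: 0.168
grip_force: 30.0
```

```bash
python3 st.py
cat > chk.py <<'E'
from h import *
import sys
from tilt import grip_pose
p=eyes.read_camera("wrist");w=p["img"]
o,Rs=grip_pose(np.radians(1.5));l=o+Rs.apply([65,0,2.5]);print("lip",l.round(1),np.hypot(*(l[:2]-[523.5,300.4])).round(1),"tip",Rs.as_euler('ZYX',degrees=True).round(1))
print("pred rear/front tops px",(proj(p,Rs.apply(TRAY[[4,5,6,7]])+o)).round().tolist())
for n in ("wrist","side"):
    p=eyes.read_camera(n);print(n,[(round(r["score"],2),np.round(r["uv"]).tolist(),int(r["mask"].sum())) for r in eyes.cut_out(p,"carrot_a")])
    if n=="side" and len(sys.argv)>1: cv2.imwrite(sys.argv[1],np.hstack([cv2.resize(w,(400,300)),cv2.resize(p["img"][90:240,150:350],(400,300),interpolation=cv2.INTER_CUBIC)])[:,:,::-1])
E
python3 chk.py
```

```text
11.725 [-0.121  0.189  2.112  0.88   0.835 -0.293] [461.7 166.6 249.4] [-3.138 -0.644  1.131] [-0.3  0.1 -3.4] 0.16792557497872831 29.998236000537872
lip [511.3 271.7 165.2] 31.2 tip [65.  29.6  0.1]
pred rear/front tops px [[167.0, 211.0], [343.0, 210.0], [213.0, 111.0], [296.0, 111.0]]
wrist [(0.95, [229.0, 165.0], 1219), (0.93, [263.0, 142.0], 915), (0.86, [222.0, 200.0], 904), (0.84, [289.0, 195.0], 764), (0.64, [252.0, 217.0], 14500)]
side []
```

Emit:
move_arm([
  [[0,-2,0],[0.005,0,-0.0014],-1],
  [[0,-4,0],[0.01,0,-0.0026],-1],
  [[0,-6,0],[0.015,0,-0.0037],-1],
  [[0,-8,0],[0.02,0,-0.0045],-1],
  [[0,-10,0],[0.0252,0,-0.0052],-1],
])

```text
t: 12.6
eef_pos: [469.1, 181.7, 268.2]
tcp_rot: [-3.137, -0.47, 1.131]
ft_force: [-0.1, -0.6, -2.1]
opening: 0.166
grip_force: 30.0
```

Emit:
move_arm([
  [[0,-2,0],[0.0048,0,-0.0015],-1],
  [[0,-4,0],[0.0096,0,-0.0028],-1],
  [[0,-6,0],[0.0145,0,-0.004],-1],
  [[0,-8,0],[0.0194,0,-0.005],-1],
  [[0,-10,0],[0.0244,0,-0.0058],-1],
])

```text
t: 13.22
eef_pos: [477.2, 199.0, 284.3]
tcp_rot: [-3.137, -0.296, 1.131]
ft_force: [-0.9, -0.0, -2.4]
opening: 0.165
grip_force: 30.0
```

```bash
python3 st.py; python3 chk.py pics/w5.png
python3 - <<'E'
from plan import *
callsL([(27,168,65,48),(28,168,65,54),(29,168,65,60)])
E
```

```text
13.225 [0.135 0.194 1.857 0.308 0.953 0.412] [477.2 199.  284.3] [-3.137 -0.296  1.131] [-0.9 -0.  -2.4] 0.16482797774376165 29.99826192855835
lip [511.1 271.7 165.4] 31.2 tip [65.1 49.6  0.3]
pred rear/front tops px [[167.0, 211.0], [343.0, 211.0], [213.0, 111.0], [296.0, 111.0]]
wrist [(0.92, [233.0, 110.0], 390), (0.66, [259.0, 110.0], 602)]
side []
(28, 168, 65, 54) e 0.0 v 0.22
   [[[-0.0, -1.2, 0.0], [0.0027, -0.0, -0.001], -1], [[-0.0, -2.4, 0.0], [0.0054, 0.0, -0.0019], -1], [[0.0, -3.6, 0.0], [0.0081, -0.0, -0.0028], -1], [[-0.0, -4.8, -0.0], [0.0108, -0.0, -0.0036], -1], [[0.0, -6.0, 0.0], [0.0135, -0.0, -0.0043], -1]]
(29, 168, 65, 60) e 0.0 v 0.17
   [[[-0.0, -1.2, -0.0], [0.0027, 0.0, -0.001], -1], [[-0.0, -2.4, -0.0], [0.0054, -0.0, -0.0019], -1], [[-0.0, -3.6, -0.0], [0.0081, -0.0, -0.0027], -1], [[-0.0, -4.8, -0.0], [0.0108, 0.0, -0.0035], -1], [[-0.0, -6.0, 0.0], [0.0135, 0.0, -0.0042], -1]]
```

View pics/w5.png

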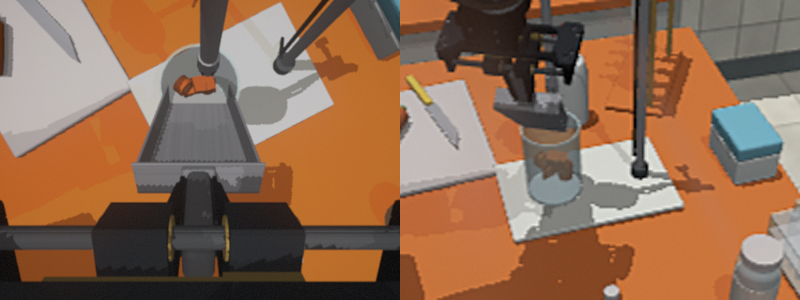

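The wrist half shows the scoop floor empty, with pieces visible past the lip at about (195,87). The side half shows pieces inside the beaker at about (553,165), possibly still settling. I'll wait briefly and look closer.

Emit:
move_arm([
  [[0,-1.2,0],[0.0027,0,-0.001],-1],
  [[0,-2.4,0],[0.0054,0,-0.0019],-1],
  [[0,-2.4,0],[0.0054,0,-0.0019],-1],
  [[0,-2.4,0],[0.0054,0,-0.0019],-1],
  [[0,-2.4,0],[0.0054,0,-0.0019],-1],
])

```text
t: 14.1
eef_pos: [479.5, 203.4, 288.3]
tcp_rot: [-3.139, -0.255, 1.132]
ft_force: [-0.8, -0.4, -1.9]
opening: 0.168
grip_force: 30.0
```

```bash
python3 st.py
python3 - <<'E'
from h import *
w=eyes.read_camera("wrist");s=eyes.read_camera("side")
a=cv2.resize(w["img"][60:220,150:363],(400,300),interpolation=cv2.INTER_CUBIC)
b=cv2.resize(s["img"][130:205,190:290],(400,300),interpolation=cv2.INTER_CUBIC)
cv2.imwrite("pics/w6.png",np.hstack([a,b])[:,:,::-1])
bm=mask(s,"beaker");print(fit([(s,bm)],[cyl(49,0,135)],[523,300],14))
print([((proj(s,[[523.5,300.4,z]])[0]-[190,130])*4).round().tolist() for z in (17,70,124,149)])
h=cv2.cvtColor(s["img"],cv2.COLOR_RGB2HSV)
E
```

```text
14.1 [0.163 0.203 1.825 0.254 0.984 0.474] [479.5 203.4 288.3] [-3.139 -0.255  1.132] [-0.8 -0.4 -1.9] 0.16762591235145355 29.998435378074646
(array([522.55287933, 293.3249855 ]), np.float64(0.164960546585604))
[[145.0, 209.0], [142.0, 163.0], [138.0, 114.0], [136.0, 90.0]]
```

View pics/w6.png

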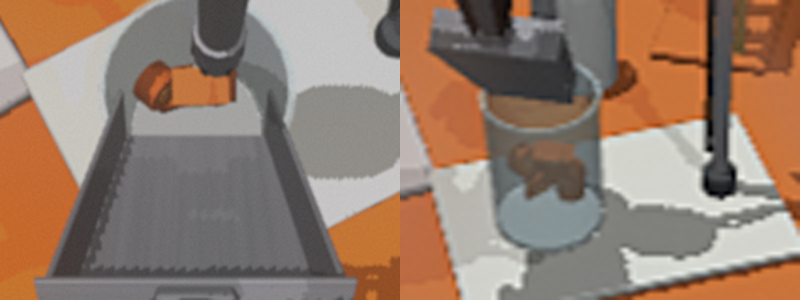

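The scoop is empty (left half, floor clear). The pieces are heaped in the beaker against its far wall, at right-half (548,170), and the beaker is unmoved. Now I level the scoop about its lip and retreat.

Run:
```python
from plan import *
callsL([(27.4,168,65,50.4),(29,170,65,32),(30,173,65,12),(40,176,65,0),(110,180,63,0)])
```

```text
(29, 170, 65, 32) e 0.0 v 1.13
   [[[0.0, 3.7, -0.0], [-0.0089, -0.0, 0.0027], -1], [[0.0, 7.4, -0.0], [-0.0175, -0.0, 0.006], -1], [[0.0, 11.0, 0.0], [-0.0259, -0.0, 0.0098], -1], [[0.0, 14.7, 0.0], [-0.034, -0.0, 0.0142], -1], [[0.0, 18.4, 0.0], [-0.0417, -0.0, 0.019], -1]]
(30, 173, 65, 12) e 0.0 v 1.13
   [[[-0.0, 4.0, -0.0], [-0.0092, -0.0, 0.0029], -1], [[0.0, 8.0, -0.0], [-0.0182, -0.0, 0.0064], -1], [[0.0, 12.0, 0.0], [-0.0269, -0.0, 0.0106], -1], [[0.0, 16.0, -0.0], [-0.0352, 0.0, 0.0154], -1], [[0.0, 20.0, -0.0], [-0.0431, 0.0, 0.0207], -1]]
(40, 176, 65, 0) e 0.0 v 0.56
   [[[-0.0, 2.4, 0.0], [-0.0064, -0.0, 0.0001], -1], [[-0.0, 4.8, 0.0], [-0.0127, -0.0, 0.0004], -1], [[-0.0, 7.2, 0.0], [-0.0189, -0.0, 0.0009], -1], [[0.0, 9.6, 0.0], [-0.025, -0.0, 0.0017], -1], [[-0.0, 12.0, 0.0], [-0.031, -0.0, 0.0027], -1]]
(110, 180, 63, 0) e 0.0 v 0.35
   [[[-0.4, -0.0, 0.2], [-0.0052, -0.0014, -0.013], -1], [[-0.7, -0.0, 0.3], [-0.0104, -0.0029, -0.026], -1], [[-1.1, -0.0, 0.5], [-0.0156, -0.0047, -0.039], -1], [[-1.5, -0.0, 0.7], [-0.0207, -0.0067, -0.052], -1], [[-1.8, -0.0, 0.8], [-0.0259, -0.0088, -0.065], -1]]
```

Emit:
move_arm([
  [[0,3.7,0],[-0.009,0,0.0027],-1],
  [[0,7.4,0],[-0.0175,0,0.006],-1],
  [[0,11,0],[-0.026,0,0.01],-1],
  [[0,14.7,0],[-0.034,0,0.014],-1],
  [[0,18.4,0],[-0.0417,0,0.019],-1],
])

```text
t: 14.88
eef_pos: [464.5, 170.9, 259.5]
tcp_rot: [-3.141, -0.578, 1.132]
ft_force: [1.0, 0.5, -3.5]
opening: 0.167
grip_force: 30.0
```

Emit:
move_arm([
  [[0,4,0],[-0.0092,0,0.003],-1],
  [[0,8,0],[-0.0182,0,0.0064],-1],
  [[0,12,0],[-0.027,0,0.0106],-1],
  [[0,16,0],[-0.0352,0,0.0154],-1],
  [[0,20,0],[-0.0431,0,0.0207],-1],
])

```text
t: 15.5
eef_pos: [454.1, 148.3, 218.5]
tcp_rot: [-3.141, -0.927, 1.131]
ft_force: [1.0, -0.1, -2.0]
opening: 0.17
grip_force: 30.0
```

Emit:
move_arm([
  [[0,2.4,0],[-0.0064,0,0],-1],
  [[0,4.8,0],[-0.0127,0,0.0004],-1],
  [[0,7.2,0],[-0.019,0,0.001],-1],
  [[0,9.6,0],[-0.025,0,0.0017],-1],
  [[0,12,0],[-0.031,0,0.0027],-1],
])

```text
t: 16.12
eef_pos: [447.1, 133.4, 191.9]
tcp_rot: [-3.14, -1.135, 1.13]
ft_force: [0.8, 0.3, -1.5]
opening: 0.169
grip_force: 30.0
```

Emit:
move_arm([
  [[-0.4,0,0.2],[-0.005,-0.0015,-0.013],-1],
  [[-0.7,0,0.3],[-0.0105,-0.003,-0.026],-1],
  [[-1.1,0,0.5],[-0.0155,-0.0045,-0.039],-1],
  [[-1.5,0,0.7],[-0.0205,-0.0065,-0.052],-1],
  [[-1.8,0,0.8],[-0.026,-0.009,-0.065],-1],
])

```text
t: 16.75
eef_pos: [409.1, 73.6, 195.9]
tcp_rot: [-3.141, -1.133, 1.097]
ft_force: [0.1, 0.2, -1.4]
opening: 0.17
grip_force: 30.0
```

```bash
python3 st.py
python3 - <<'E'
from h import *
from tilt import grip_pose
t=eyes.read_camera("top");s=eyes.read_camera("side");w=eyes.read_camera("wrist")
a=cv2.resize(t["img"][180:240,160:240],(400,300),interpolation=cv2.INTER_CUBIC)
b=cv2.resize(w["img"],(400,300))
cv2.imwrite("pics/w7.png",np.hstack([a,b])[:,:,::-1])
for n,p in(("top",t),("side",s),("wrist",w)):print(n,[(round(r["score"],2),np.round(r["uv"]).tolist(),int(r["mask"].sum())) for r in eyes.cut_out(p,"carrot_a")])
o,Rs=grip_pose(0);print(o.round(1),Rs.as_euler('ZYX',degrees=True).round(2))
print((proj(w,Rs.apply(TRAY[[4,5,6,7]])+o)/1.28).round().tolist())
bm=mask(s,"beaker");print(fit([(s,bm)],[cyl(49,0,135)],[523,300],14))
E
```

```text
16.75 [-0.657  0.469  2.425  1.282  1.192 -1.308] [409.1  73.6 195.9] [-3.141 -1.133  1.097] [ 0.1  0.2 -1.4] 0.1696316468288597 29.998413920402527
top [(0.56, [183.0, 217.0], 49), (0.18, [354.0, 210.0], 4588)]
side []
wrist []
[444.6 143.8 177.2] [6.295e+01 1.000e-02 6.000e-02]
[[129.0, 163.0], [266.0, 163.0], [165.0, 83.0], [230.0, 83.0]]
(array([524.3699913 , 300.88969231]), np.float64(0.18091868802984667))
```

View pics/w7.png

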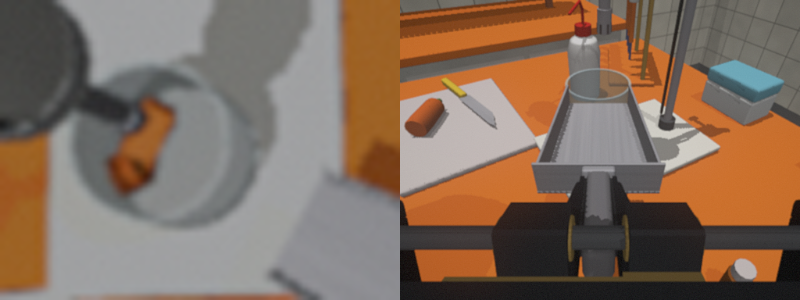

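The top half shows the pieces in the beaker at about (140,145). The wrist half shows an empty scoop with no rotation in the fingers. Now I return to the pan.

Run:
```python
from plan import *
calls([(444.6,143.8,177.2,63,0),(485,85,185,53,0),(528,-20,185,40,0),(560,-140,185,26,0),(580,-234,160,15,-.5),(580.5,-239,95,14.2,-.5)])
```

```text
[485, 85, 185, 53, 0] e 0.0 v 0.13 [-0.74, 0.45, 2.4, 1.35, 1.18, -1.26]
   [[[-1.8, 0.0, 0.8], [-0.0014, 0.0098, -0.0068], -1], [[-3.6, -0.0, 1.7], [-0.0028, 0.0197, -0.0135], -1], [[-5.4, -0.0, 2.5], [-0.0042, 0.0295, -0.0201], -1], [[-7.3, 0.0, 3.4], [-0.0055, 0.0393, -0.0266], -1], [[-9.1, 0.0, 4.2], [-0.0068, 0.0492, -0.0331], -1]]
[528, -20, 185, 40, 0] e 0.0 v 0.17 [-0.87, 0.46, 2.35, 1.42, 1.16, -1.21]
   [[[-2.4, 0.0, 1.1], [-0.0049, 0.016, -0.0104], -1], [[-4.7, 0.0, 2.2], [-0.0097, 0.032, -0.0207], -1], [[-7.1, 0.0, 3.3], [-0.0144, 0.048, -0.0309], -1], [[-9.4, 0.0, 4.4], [-0.0191, 0.064, -0.0409], -1], [[-11.8, 0.0, 5.5], [-0.0237, 0.08, -0.0507], -1]]
[560, -140, 185, 26, 0] e 0.0 v 0.2 [-0.98, 0.48, 2.28, 1.53, 1.12, -1.15]
   [[[-2.5, -0.0, 1.2], [-0.0044, 0.0187, -0.0095], -1], [[-5.1, -0.0, 2.4], [-0.0087, 0.0374, -0.0187], -1], [[-7.6, -0.0, 3.5], [-0.013, 0.0561, -0.0279], -1], [[-10.2, -0.0, 4.7], [-0.0172, 0.0749, -0.0368], -1], [[-12.7, -0.0, 5.9], [-0.0213, 0.0937, -0.0456], -1]]
[580.0, -234.0, 160.0, 15.0, -0.5] e 0.0 v 0.26 [-1.03, 0.56, 2.24, 1.68, 1.08, -1.2]
   [[[-2.0, 0.1, 0.9], [-0.0066, 0.0157, -0.002], -1], [[-4.0, 0.2, 1.9], [-0.0132, 0.0313, -0.0039], -1], [[-6.0, 0.3, 2.8], [-0.0197, 0.047, -0.0057], -1], [[-8.0, 0.4, 3.7], [-0.0261, 0.0627, -0.0074], -1], [[-10.0, 0.5, 4.6], [-0.0326, 0.0784, -0.0091], -1]]
[580.5, -239.0, 95.0, 14.2, -0.5] e 0.0 v 0.3 [-1.04, 0.72, 2.26, 1.78, 1.1, -1.4]
   [[[-0.1, -0.0, 0.1], [-0.0119, 0.0008, 0.0052], -1], [[-0.3, -0.0, 0.1], [-0.0238, 0.0015, 0.0105], -1], [[-0.4, -0.0, 0.2], [-0.0357, 0.0023, 0.0157], -1], [[-0.6, -0.0, 0.3], [-0.0476, 0.0031, 0.021], -1], [[-0.7, -0.0, 0.3], [-0.0595, 0.0039, 0.0262], -1]]
```

Emit:
move_arm([
  [[-1.8,0,0.8],[-0.0015,0.01,-0.007],-1],
  [[-3.6,0,1.7],[-0.003,0.02,-0.0135],-1],
  [[-5.4,0,2.5],[-0.004,0.0295,-0.02],-1],
  [[-7.3,0,3.4],[-0.0055,0.039,-0.0265],-1],
  [[-9.1,0,4.2],[-0.007,0.049,-0.033],-1],
])

```text
t: 17.73
eef_pos: [438.0, 22.0, 203.7]
tcp_rot: [-3.14, -1.134, 0.919]
ft_force: [0.1, 0.1, -2.3]
opening: 0.166
grip_force: 30.0
```

Emit:
move_arm([
  [[-2.4,0,1.1],[-0.005,0.016,-0.0105],-1],
  [[-4.7,0,2.2],[-0.01,0.032,-0.0205],-1],
  [[-7.1,0,3.3],[-0.0145,0.048,-0.031],-1],
  [[-9.4,0,4.4],[-0.019,0.064,-0.041],-1],
  [[-11.8,0,5.5],[-0.0237,0.08,-0.0507],-1],
])

```text
t: 18.35
eef_pos: [468.1, -71.5, 203.5]
tcp_rot: [-3.14, -1.134, 0.691]
ft_force: [-0.4, 0.5, -2.5]
opening: 0.166
grip_force: 30.0
```

Emit:
move_arm([
  [[-2.5,0,1.2],[-0.0045,0.0185,-0.0095],-1],
  [[-5.1,0,2.4],[-0.0085,0.0375,-0.0185],-1],
  [[-7.6,0,3.5],[-0.013,0.056,-0.028],-1],
  [[-10.2,0,4.7],[-0.017,0.075,-0.037],-1],
  [[-12.7,0,5.9],[-0.0213,0.0937,-0.0456],-1],
])

```text
t: 18.98
eef_pos: [489.4, -175.7, 203.4]
tcp_rot: [-3.141, -1.134, 0.448]
ft_force: [-0.2, 0.0, -1.9]
opening: 0.165
grip_force: 30.0
```

Emit:
move_arm([
  [[-2,0.1,0.9],[-0.0065,0.0155,-0.002],-1],
  [[-4,0.2,1.9],[-0.013,0.0315,-0.004],-1],
  [[-6,0.3,2.8],[-0.0195,0.047,-0.0055],-1],
  [[-8,0.4,3.7],[-0.026,0.0625,-0.0075],-1],
  [[-10,0.5,4.6],[-0.0326,0.0784,-0.009],-1],
])

```text
t: 19.6
eef_pos: [503.9, -255.3, 177.2]
tcp_rot: [-3.141, -1.143, 0.256]
ft_force: [0.5, 0.3, -1.4]
opening: 0.167
grip_force: 30.0
```

Emit:
move_arm([
  [[-0.1,0,0.1],[-0.012,0.001,0.005],-1],
  [[-0.3,0,0.1],[-0.024,0.0015,0.0105],-1],
  [[-0.4,0,0.2],[-0.0355,0.0023,0.0155],-1],
  [[-0.6,0,0.3],[-0.0475,0.003,0.021],-1],
  [[-0.7,0,0.3],[-0.0595,0.004,0.026],-1],
])

```text
t: 20.23
eef_pos: [503.8, -258.8, 111.9]
tcp_rot: [3.141, -1.143, 0.246]
ft_force: [-0.0, 0.1, -1.1]
opening: 0.168
grip_force: 30.0
```

Emit:
move_arm([
  [[0,0,0],[-0.001,0,0.0004],-1],
  [[0,0,0],[-0.001,0,0.0004],-1],
])

```text
t: 20.48
eef_pos: [503.7, -258.6, 111.7]
tcp_rot: [-3.142, -1.143, 0.246]
ft_force: [-0.4, -0.6, -1.6]
opening: 0.17
grip_force: 30.0
```

```bash
python3 st.py
python3 - <<'E'
from h import *
from tilt import grip_pose
o,Rs=grip_pose(0);print(o.round(1),Rs.as_euler('ZYX',degrees=True).round(2))
w=eyes.read_camera("wrist");m=mask(w,"scoop")
# visible part above the fingers: rows<235
for d in (-3,-2,-1,0,1,2,3,4):
    o,Rs=grip_pose(np.radians(d));s=sil(w,[Rs.apply(TRAY)+o]);a=s[:200];b=m[:200]
    print(d,round(1-np.minimum(a,b).sum()/np.maximum(a,b).sum(),3))
E
```

```text
20.475 [-1.04   0.722  2.265  1.784  1.105 -1.404] [ 503.7 -258.6  111.7] [-3.142 -1.143  0.246] [-0.4 -0.6 -1.6] 0.1696470554439062 29.998356699943542
[ 579.3 -239.6   93.6] [14.1  -0.49  0.  ]
-3 0.317
-2 0.291
-1 0.264
0 0.235
1 0.205
2 0.18
3 0.162
4 0.149
```

Emit:
move_arm([
  [[0,0,0],[-0.0014,0,0.0006],-1],
  [[0,0,0],[-0.0027,0,0.0013],-1],
  [[0,0,0],[-0.0041,0,0.0019],-1],
  [[0,0,0],[-0.0054,0,0.0025],-1],
  [[0,0,0],[-0.0063,0,0.003],-1],
])

```text
t: 21.2
eef_pos: [503.8, -258.5, 104.6]
tcp_rot: [3.141, -1.143, 0.247]
ft_force: [0.0, 0.3, -2.2]
opening: 0.165
grip_force: 30.0
```

Emit:
move_arm([
  [[0,0,0],[-0.0004,0,0.0002],-1],
  [[0,0,0],[-0.0009,0,0.0004],-1],
  [[0,0,0],[-0.0009,0,0.0004],-1],
])

```text
t: 21.58
eef_pos: [503.8, -258.5, 103.7]
tcp_rot: [3.141, -1.143, 0.247]
ft_force: [0.1, -0.0, -1.9]
opening: 0.165
grip_force: 30.0
```

```bash
python3 st.py
python3 - <<'E'
from tilt import *
import json
o,Rs=grip_pose(0);print(o.round(1))
w=eyes.read_camera("wrist");s=eyes.read_camera("side")
a=cv2.resize(w["img"][90:240,150:350],(400,300),interpolation=cv2.INTER_CUBIC)
b=cv2.resize(s["img"][260:372,215:365],(400,300),interpolation=cv2.INTER_CUBIC)
cv2.imwrite("pics/w8.png",np.hstack([a,b])[:,:,::-1])
E
```

```text
21.575 [-1.039  0.741  2.266  1.794  1.109 -1.427] [ 503.8 -258.5  103.7] [ 3.141 -1.143  0.247] [ 0.1 -0.  -1.9] 0.16523911583856438 29.998436272144318
[ 579.4 -239.5   85.5]
```

Emit:
move_arm([
  [[0,0,0],[-0.0004,0,0.0002],-1],
  [[0,0,0],[-0.0009,0,0.0004],-1],
  [[0,0,0],[-0.0009,0,0.0004],-1],
])

```text
t: 22.05
eef_pos: [503.8, -258.5, 102.7]
tcp_rot: [3.141, -1.143, 0.247]
ft_force: [-0.6, 0.3, -2.5]
opening: 0.166
grip_force: 30.0
```

Emit:
move_arm([
  [[0,0,0],[-0.0003,0,0.0001],-1],
  [[0,0,0],[-0.0006,0,0.0003],-1],
  [[0,0,0],[-0.0006,0,0.0003],-1],
])

```text
t: 22.42
eef_pos: [503.8, -258.5, 102.0]
tcp_rot: [3.141, -1.143, 0.247]
ft_force: [0.1, 0.5, -2.9]
opening: 0.168
grip_force: 30.0
```

```bash
python3 st.py; python3 -c "
from tilt import *
print(grip_pose(0)[0].round(1))"
```

```text
22.425 [-1.039  0.745  2.266  1.796  1.11  -1.431] [ 503.8 -258.5  102. ] [ 3.141 -1.143  0.247] [ 0.1  0.5 -2.9] 0.16755824184206985 29.99837636947632
[ 579.4 -239.5   83.9]
```

Emit:
move_arm([
  [[0,0,0],[-0.0003,0,0.0001],-1],
  [[0,0,0],[-0.0006,0,0.0003],-1],
  [[0,0,0],[-0.0006,0,0.0003],-1],
])

```text
t: 22.8
eef_pos: [503.9, -258.5, 101.9]
tcp_rot: [3.14, -1.144, 0.248]
ft_force: [-3.0, -1.0, 4.9]
opening: 0.171
grip_force: 30.0
```

Emit:
move_arm([
  [[0,0,0],[-0.0003,0,0.0001],-1],
  [[0,0,0],[-0.0006,0,0.0003],-1],
  [[0,0,0],[-0.0006,0,0.0003],-1],
])

```text
t: 23.18
eef_pos: [504.0, -258.5, 101.9]
tcp_rot: [3.139, -1.146, 0.248]
ft_force: [-6.4, -0.6, 11.0]
opening: 0.167
grip_force: 30.0
```

Run:
```python
from tilt import *
for i in range(3):
    s=readout.state();print(np.round(s["ft_force"],1),np.round(s["moment"],2));w=eyes.read_camera("wrist")
s=readout.state();print(s["t"],np.round(s["ft_force"],1),np.round(s["moment"],2))
print(grip_pose(0)[0].round(1))
```

```text
[-6.4 -0.6 11. ] [ 0.33 -0.72  0.19]
[-7.4 -0.5 10.1] [ 0.37 -0.66  0.3 ]
[-6.9 -0.1 10.8] [ 0.34 -0.69  0.25]
23.325 [-6.7 -0.2  9.3] [ 0.35 -0.64  0.25]
[ 579.6 -239.5   83.9]
```

Emit:
move_arm([
  [[0,0,0],[0.0004,0,-0.0002],-1],
  [[0,0,0],[0.0008,0,-0.0004],-1],
  [[0,0,0],[0.0008,0,-0.0004],-1],
])

```text
t: 23.7
eef_pos: [504.0, -258.5, 101.9]
tcp_rot: [3.14, -1.144, 0.248]
ft_force: [-0.8, 0.2, 5.6]
opening: 0.168
grip_force: 30.0
```

Run:
```python
from tilt import *
o,Rs=grip_pose(0);print(o.round(1),np.round(readout.state()["ft_force"],1))
w=eyes.read_camera("wrist");s=eyes.read_camera("side")
a=cv2.resize(w["img"][90:240,150:350],(400,300),interpolation=cv2.INTER_CUBIC)
b=cv2.resize(s["img"][260:372,215:365],(400,300),interpolation=cv2.INTER_CUBIC)
cv2.imwrite("pics/w8.png",np.hstack([a,b])[:,:,::-1])
```

```text
[ 579.6 -239.5   83.9] [-0.8  0.2  5.6]
```

View pics/w8.png

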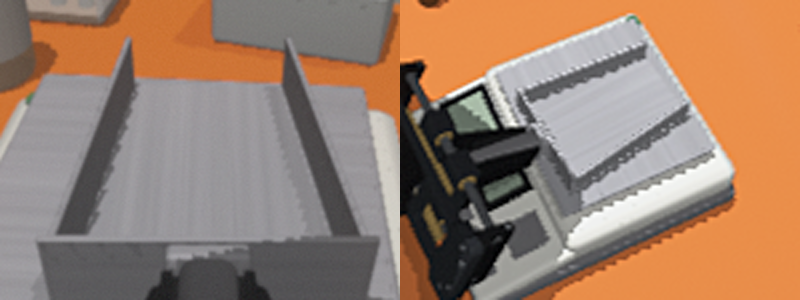

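The scoop sits on the pan, inside its edges, with a light load. I ease off a little more, open and back away along the tool axis.

Emit:
move_arm([
  [[0,0,0],[0.0004,0,-0.0002],-1],
  [[0,0,0],[0.0005,0,-0.0002],-0.7],
  [[0,0,0],[0.0005,0,-0.0002],-0.4],
  [[0,0,0],[0.0005,0,-0.0002],0],
  [[0,0,0],[0.0005,0,-0.0002],0.5],
])

```text
t: 24.42
eef_pos: [503.8, -258.5, 102.0]
tcp_rot: [-3.142, -1.143, 0.246]
ft_force: [-0.8, 0.2, -0.6]
opening: 0.43
grip_force: 0.0
```

Emit:
move_arm([
  [[0,0,0],[0,0,0],1],
  [[0,0,0],[0,0,0],1],
  [[0,0,0],[0,0,0],1],
  [[0,0,0],[0,0,0],1],
  [[0,0,0],[0,0,0],1],
])

```text
t: 25.05
eef_pos: [503.8, -258.5, 102.1]
tcp_rot: [3.141, -1.143, 0.247]
ft_force: [-0.9, 0.6, -0.2]
opening: 0.951
grip_force: 0.0
```

Emit:
move_arm([
  [[0,0,0],[0,0,-0.015],1],
  [[0,0,0],[0,0,-0.035],1],
  [[0,0,0],[0,0,-0.06],1],
  [[0,0,0],[0,0,-0.085],1],
  [[0,0,0],[0,0,-0.1],1],
])

```text
t: 25.68
eef_pos: [414.1, -281.1, 144.3]
tcp_rot: [3.14, -1.143, 0.246]
ft_force: [0.2, 0.2, 0.3]
opening: 1.001
grip_force: 0.0
```

Emit:
move_arm([
  [[0,0,0],[0,0,0],1],
  [[0,0,0],[0,0,0],1],
])

```text
t: 25.92
eef_pos: [415.6, -280.7, 143.7]
tcp_rot: [3.141, -1.143, 0.247]
ft_force: [0.5, -0.3, -0.8]
opening: 1.0
grip_force: 0.0
```

```bash
python3 st.py
python3 - <<'E'
from h import *
s=eyes.read_camera("side");t=eyes.read_camera("top")
ms=mask(s,"scoop");print("side",fit([(s,ms)],[TRAY,HAND],[580,-240,.247],82))
try:
    mt=mask(t,"scoop");print("top",fit([(t,mt)],[TRAY,HAND],[580,-240,.247],82))
except IndexError: pass
bm=mask(s,"beaker");print(fit([(s,bm)],[cyl(49,0,135)],[523,300],14))
for n in("vial_a","buffer_bottle"): print(n,[np.round(r["uv"]).tolist() for r in eyes.cut_out(s,n)])
E
```

```text
25.925 [-1.268  0.636  2.33   1.548  1.14  -1.379] [ 415.6 -280.7  143.7] [ 3.141 -1.143  0.247] [ 0.5 -0.3 -0.8] 1.000267780626724 0.0
side (array([ 5.82287745e+02, -2.38847130e+02,  2.48992611e-01]), np.float64(0.1260759053141176))
top (array([ 5.78866168e+02, -2.36356361e+02,  2.53163472e-01]), np.float64(0.07468216451604992))
(array([524.44309044, 300.5750227 ]), np.float64(0.03109251433611393))
vial_a [[256.0, 240.0], [224.0, 253.0]]
buffer_bottle [[330.0, 227.0]]
```

```bash
python3 -c "
from cell import env
print(env.job_done())"
```

```text
the job is handed in; nothing more can be done
None
```

I handed the job in at about 26 s: the carrot pieces were tipped into the beaker, and the empty scoop is released flat on the pan, about 5 mm from its centre by the camera fits. The cameras showed the scoop empty and a heap in the unmoved beaker, but I could not count all five pieces, and the hand-in returned no verdict.

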